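Put the mixed-up lids back on their own turned pots

TASK

The lids of the four turned wooden pots were mixed up after polishing: every pot now wears another pot's lid. Put each lid on its own pot, the smallest lid on the smallest pot and so on up to the largest, seated down in the mouth; the dark rubber mat is free for parking a lid meanwhile. Leave the pots standing where they are, and set the lids down rather than drop them.

Things in the scene. Friction and masses are not known exactly. Their poses are not given: they have to be found in the camera images.
- pot_small: the smallest of four round turned pots of pale wood, loose, standing upright: 76 mm across the belly, 72 mm tall, its raised collar at the top 44 mm across like its own lid; a round mouth 34 mm wide and over 12 mm deep in the middle of the top (every pot has the same mouth, whatever its size). Origin: centre of the underside, z up. Pots weigh 0.1 to 0.5 kg, lids 0.02 to 0.06 kg
- pot_medium: the second smallest of four round turned pots of pale wood, loose, standing upright: 90 mm across the belly, 60 mm tall, its raised collar at the top 54 mm across like its own lid; a round mouth 34 mm wide and over 12 mm deep in the middle of the top (every pot has the same mouth, whatever its size). Origin: centre of the underside, z up
- pot_large: the second largest of four round turned pots of pale wood, loose, standing upright: 104 mm across the belly, 72 mm tall, its raised collar at the top 64 mm across like its own lid; a round mouth 34 mm wide and over 12 mm deep in the middle of the top (every pot has the same mouth, whatever its size). Origin: centre of the underside, z up
- pot_largest: the largest of four round turned pots of pale wood, loose, standing upright: 118 mm across the belly, 60 mm tall, its raised collar at the top 74 mm across like its own lid; a round mouth 34 mm wide and over 12 mm deep in the middle of the top (every pot has the same mouth, whatever its size). Origin: centre of the underside, z up
- lid_small: the smallest of four round lids of the same pale wood: disc 44 mm across; upright round knob on top, 22 mm thick, waisted to 18 mm at its foot; tapered plug below, 23 to 29 mm wide, loose in any pot's mouth. Plug 0 to 8 mm, disc 8 to 16, knob 16 to 48 mm above the origin (centre of the plug's underside, z up); seated, the disc lies on the rim, origin 8 mm below it. Starts on one of the other pots
- lid_medium: the second smallest of four round lids of the same pale wood: disc 54 mm across; upright round knob on top, 22 mm thick, waisted to 18 mm at its foot; tapered plug below, 23 to 29 mm wide, loose in any pot's mouth. Plug 0 to 8 mm, disc 8 to 16, knob 16 to 48 mm above the origin (centre of the plug's underside, z up); seated, the disc lies on the rim, origin 8 mm below it. Starts on one of the other pots
- lid_large: the second largest of four round lids of the same pale wood: disc 64 mm across; upright round knob on top, 22 mm thick, waisted to 18 mm at its foot; tapered plug below, 23 to 29 mm wide, loose in any pot's mouth. Plug 0 to 8 mm, disc 8 to 16, knob 16 to 48 mm above the origin (centre of the plug's underside, z up); seated, the disc lies on the rim, origin 8 mm below it. Starts on one of the other pots
- lid_largest: the largest of four round lids of the same pale wood: disc 74 mm across; upright round knob on top, 22 mm thick, waisted to 18 mm at its foot; tapered plug below, 23 to 29 mm wide, loose in any pot's mouth. Plug 0 to 8 mm, disc 8 to 16, knob 16 to 48 mm above the origin (centre of the plug's underside, z up); seated, the disc lies on the rim, origin 8 mm below it. Starts on one of the other pots
- mat: flat square dark rubber mat, 100 x 100 mm, 3 mm thick, fixed to the bench and empty at the start: the free place to park a lid, standing on its plug. Origin: centre of the underside, z up
Mind the look-alikes: they are no part of the job. What is shaped like the lid_small but pink is not meant. Leave any purple look-alike of the pot_largest alone.

How it is judged:
By the outcome, as a careful person would: the job done as asked, in the order asked, and still so for the second after the job is handed in, with the robot touching nothing.
It also fails if it takes over 141 s, if anything falls off the work surface, if the arm or the gripper's body presses on something with over 40 N, if the wrist force passes 120 N, or if a joint passes its speed limit or range.

ROBOT

A 7-joint arm with a two-finger parallel gripper is mounted at the origin on the work surface. World frame = base frame: x ahead of the robot, y to its left, z up, the work surface at z = 0. Lengths are in mm, angles in rad, forces in N, time in s.
With the tool pointing down it reaches from about 400 to 875 mm from the base axis. Payload 4.4 kg.
Tool frame: the origin (TCP) lies at the very end of the fingers, on their centre line; the grasp point (between the pads) lies 19 mm behind it; x points along the fingers, y is the direction in which the jaws open and shut, and the axes are right-handed (so a half turn about x gives the same grasp; the last joint's range is limited). The gripper opens to 85 mm and grips with 20 to 120 N. Pads are 22 mm wide; open, the fingers measure 114 mm over their backs; the gripper's body (76 mm by 85 mm) begins 54 mm behind the grasp point. The pads swing forward as they close: fully open they stand 13 mm farther back than shut.
Start: joints at [1.26, 0.628, 0.038, 1.517, -0.027, 0.996, -0.02], TCP at [157.563, -630.628, 231.313] pointing down, gripper open.
Joint ranges: [-3.06, 3.06], [-0.37, 2.12], [-1.25, 1.32], [0.18, 2.47], [-1.1, 4.24], [0.23, 1.98], [-2.94, 2.94]. Speed limits (rad/s): [2.57, 2.57, 3.14, 3.14, 3.14, 3.14, 3.14].

INTERFACE

Orientations are given as [roll, pitch, yaw] about the fixed x, y, z axes, in that order (R = Rz(yaw) Ry(pitch) Rx(roll)).
In Python, from cell import readout, cams, order gives the robot as it stands. The module is installed in compiled form; this text tells all that it offers.
- The arm moves only by the shell command python3 -m creep 'ROWS'. ROWS is JSON, a list of rows, each a list of 3 entries, a list of its own where there are three numbers: the shift along the tool's x, y, z in units of 10 cm (1.0 is 10 cm), then the turn about the tool's x in units of pi/4 rad (1.0 is pi/4 rad), then the closure, from 0 (fully open) to 1 (shut). In form: [[[x, y, z], spin, gripper], ...]. A call has 1 to 20 rows; each row is the pose to reach, as a shift and turn from the pose commanded when the call began, along the tool's axes at that moment; what a row does not reach only later rows make up. A row lasts 1/10 s, in which the tool goes at most 50 mm and 8.59 degrees, less where a joint would pass 70% of its speed; a pose out of reach is approached as far as the arm can. A call with a number of a shift or a turn outside -1 to 1 is refused whole. A call with a gripper value outside its range is refused whole. The fingers move at their own pace and stop on an object; the grip force is fixed at half the most. Time passes only in rows, so rows that repeat a pose let the fingers close. It gives the time, the measured TCP pose, the force and the opening at its end, in the units of the state.
- readout.read_state(): the state, without advancing time (a new reading comes with each control period).
- cams.get_image(name): name is "side" or "top" or "wrist"; returns the picture (420x560x3 uint8, blue, green, red); there is no depth.
- cams.get_calibration(name): a dict with "fx", "fy", "cx", "cy" (pixels), "R" (3x3) and "t" (3): a world point X has camera coordinates R X + t. Camera axes: x right, y down, z forward; pixel columns grow to the right and rows downward; lengths in mm; the calibration is good to about 2 mm. The wrist camera is an equidistant fisheye: a pixel r from the principal point sees the ray r / f radians off the axis. A picture is of the moment at which its call begins: read the wrist's pose just before it. get_calibration takes no time and is no camera call; for the wrist camera it gives the pose at the moment of the call.
- order.finish_job(): hands the job in, once; it reports no verdict.
The state is a dict: "clock": time; "qpos": joint angles; "qd": joint speeds; "tau": joint torques, N m; "eef_pos": TCP position; "tool_rot": TCP orientation; "force": force on the tool from outside, world axes, zero at the start; "torque": the same for the moment, N m; "width": finger opening in mm.
Only numpy, scipy, OpenCV 4.12 (cv2) and the standard library are available. Lean on these libraries where they do the work, as an engineer would, in place of code of your own. Each camera call takes 0.05 s, during which the arm holds its last target.

## Working session

There is one attempt and no reset: what is moved stays moved. The work goes in short steps, Python scripts to look and compute and a shell command to move; the robot and the scene stay as the last step left them, time stands still between calls to the robot, and variables do not carry over. Pictures are saved under pics/ and viewed, and the job is handed in when it is done.

```bash
mkdir -p pics
python3 - <<'E'
from cell import readout,cams
import cv2
print(readout.read_state())
for n in ["top","side","wrist"]:
    print(n,cams.get_calibration(n)); cv2.imwrite(f"pics/{n}0.png",cams.get_image(n))
E
```

```text
{'clock': 0.0, 'qpos': array([ 1.26020689,  0.6293456 ,  0.03841922,  1.51836848, -0.02701309,
        0.99627153, -0.02000089]), 'qd': array([ 0.00080053,  0.00057502, -0.00060143,  0.00063894, -0.00079646,
        0.00089878, -0.00022041]), 'tau': array([ 1.82686788e-03, -5.63403583e+01,  1.22644454e+00, -1.93445832e+01,
        1.09101157e-02,  1.05500247e-02, -4.52715966e-06]), 'eef_pos': array([ 157.42428235, -630.01301697,  230.38884145]), 'tool_rot': array([-1.57064851,  1.56892043,  1.81574394]), 'force': array([-0.06482314,  0.38197683, -0.51271905]), 'torque': array([-0.0015947 ,  0.03882698, -0.01265556]), 'width': 85.50321530439732}
top {'fx': 409.3005572115603, 'fy': 409.3005572115603, 'cx': 272.47982276782744, 'cy': 210.1665878177357, 'R': array([[-0.01322274, -0.99989408, -0.00608117],
       [-0.98869964,  0.01398245, -0.14925656],
       [ 0.14932578,  0.00403887, -0.9887798 ]]), 't': array([  71.31058375,  581.15403922, 1127.45624865])}
side {'fx': 403.0969858074429, 'fy': 403.0969858074429, 'cx': 281.40061371434865, 'cy': 214.15560220326427, 'R': array([[-0.99674514, -0.07979833,  0.01146078],
       [-0.05406058,  0.5561513 , -0.82932092],
       [ 0.0598045 , -0.82724117, -0.55865505]]), 't': array([575.1023929 ,  38.84545398, 954.48906671])}
wrist {'fx': 325.19226210127806, 'fy': 325.19226210127806, 'cx': 281.6136911517641, 'cy': 206.0110731401158, 'R': array([[ 0.24389447, -0.9697986 , -0.00248462],
       [-0.93539478, -0.23591709,  0.26340033],
       [-0.25603143, -0.06191778, -0.96468342]]), 't': array([-649.22269121,  -35.10797407,  378.69822153])}
```

View pics/top0.png

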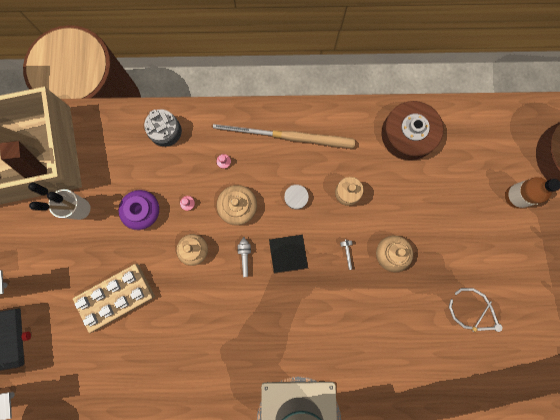

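View pics/side0.png

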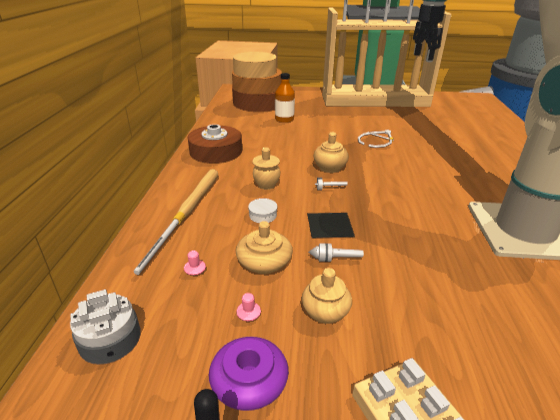

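View pics/wrist0.png

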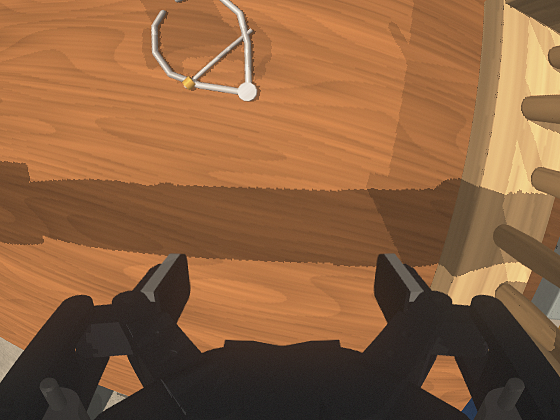

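The top view shows four wooden pots with lids at about (237,203), (350,190), (192,248) and (397,253). The empty mat is at (288,253), and there are pink lids at (224,161) and (188,203). The purple pot is at (139,210). I'll crop in close to measure the belly, disc and knob of each pot.

```bash
cat > h.py <<'E'
import numpy as np,cv2
from cell import cams,readout
def ray(n,u,v,c=None):
    c=c or cams.get_calibration(n)
    R=np.array(c['R']);t=np.array(c['t'])
    x=(u-c['cx'])/c['fx'];y=(v-c['cy'])/c['fy']
    if n=='wrist':
        r=np.hypot(x,y); s=np.sin(r)/r if r>1e-9 else 1; d=np.array([x*s,y*s,np.cos(r)])
    else: d=np.array([x,y,1.])
    return -R.T@t, R.T@d
def onz(n,u,v,z,c=None):
    o,d=ray(n,u,v,c); return o+d*(z-o[2])/d[2]
def tri(n1,p1,n2,p2):
    o1,d1=ray(n1,*p1);o2,d2=ray(n2,*p2)
    d1/=np.linalg.norm(d1);d2/=np.linalg.norm(d2)
    s=np.linalg.lstsq(np.c_[d1,-d2],o2-o1,rcond=None)[0]
    a=o1+s[0]*d1;b=o2+s[1]*d2
    return (a+b)/2,np.linalg.norm(a-b)
def proj(n,X,c=None):
    c=c or cams.get_calibration(n)
    p=np.array(c['R'])@X+c['t']
    if n=='wrist':
        th=np.arctan2(np.hypot(p[0],p[1]),p[2]); k=th/np.hypot(p[0],p[1]); return c['cx']+c['fx']*p[0]*k,c['cy']+c['fy']*p[1]*k
    return c['cx']+c['fx']*p[0]/p[2],c['cy']+c['fy']*p[1]/p[2]
E
python3 - <<'E'
import cv2,numpy as np
im=cv2.imread('pics/top0.png')
T=[]
for u,v in [(237,203),(350,190),(192,248),(397,253)]:
    T.append(cv2.resize(im[v-28:v+28,u-36:u+36],(396,300),interpolation=cv2.INTER_CUBIC))
cv2.imwrite('pics/t1.png',np.vstack([np.hstack(T[:2]),np.hstack(T[2:])]))
im=cv2.imread('pics/side0.png')
T=[]
for u,v in [(264,247),(266,167),(327,295),(331,152)]:
    T.append(cv2.resize(im[v-30:v+30,u-40:u+40],(396,300),interpolation=cv2.INTER_CUBIC))
cv2.imwrite('pics/s1.png',np.vstack([np.hstack(T[:2]),np.hstack(T[2:])]))
E
```

```text
(no output)
```

View pics/t1.png

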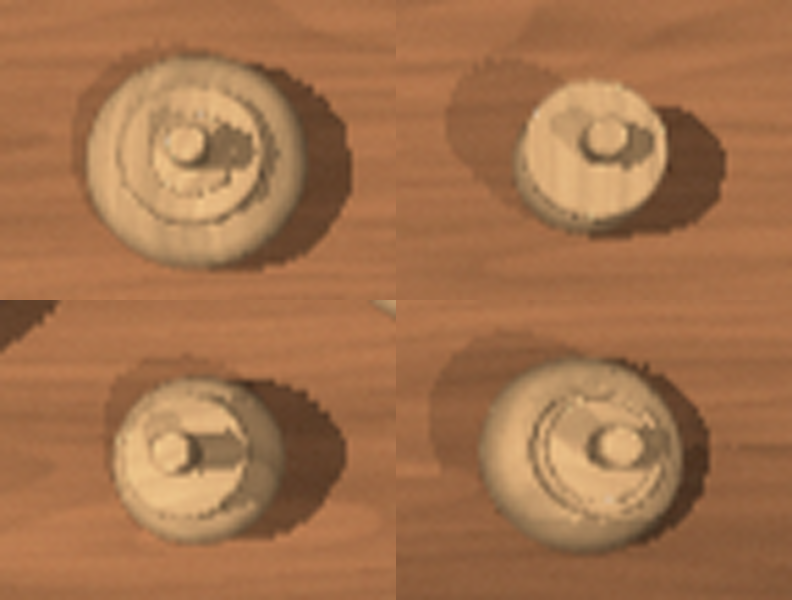

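View pics/s1.png

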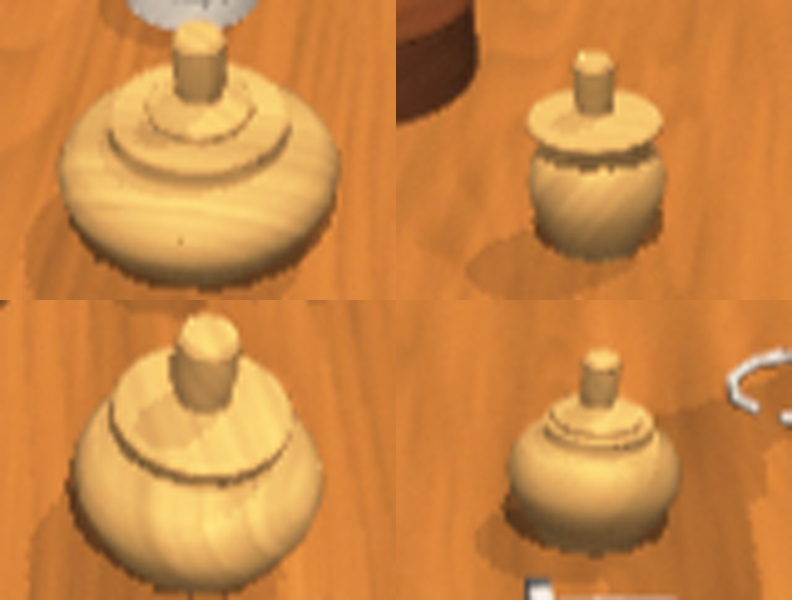

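Crop reading, by belly and disc widths:
- **A (237,203):** largest pot wearing the small lid.
- **B (350,190):** small pot wearing the largest lid.
- **C (192,248):** medium pot wearing the large lid.
- **D (397,253):** large pot wearing the medium lid.

The pink lids and the purple pot are excluded by colour. Next I'll check these readings with numbers.

```bash
python3 - <<'E'
from h import *
P=dict(A=((234.6,201.7),(264,224.2),60),B=((351.5,187.2),(265.4,149.1),72),C=((186.9,248.1),(328.6,271.6),60),D=((401.3,252),(332.2,133),72))
for k,(a,b,h) in P.items():
    print(k,"top@z",onz('top',*a,h+40).round(1),"side@z",onz('side',*b,h+40).round(1),"tri",*[np.round(q,1) for q in tri('top',a,'side',b)])
print('mat',onz('top',288.5,253.5,3), onz('side',330.5,225,3))
# mask: wood pale vs bench by HSV, widths of bellies in top & side
for n in ('top','side'):
    im=cv2.imread(f'pics/{n}0.png');hsv=cv2.cvtColor(im,cv2.COLOR_BGR2HSV)
    for k,(a,b,h) in P.items():
        u,v=map(int,a if n=='top' else b); print(n,k,hsv[v,u], 'bench',hsv[v,u-45 if n=='side' else u-30])
E
python3 - <<'E'
import cv2,numpy as np
for n in('top','side'):
    im=cv2.imread(f'pics/{n}0.png');h=cv2.cvtColor(im,cv2.COLOR_BGR2HSV)
    lo=11 if n=='top' else 15
    m=cv2.inRange(h,(13 if n=='top' else 15,60,60),(30,200 if n=='top' else 255,255))
    m=cv2.morphologyEx(m,cv2.MORPH_OPEN,np.ones((3,3)))
    for c in cv2.findContours(m,cv2.RETR_EXTERNAL,cv2.CHAIN_APPROX_NONE)[0]:
        if 200<cv2.contourArea(c)<4000: print(n,cv2.boundingRect(c),cv2.minEnclosingCircle(c))
    cv2.imwrite(f'pics/m{n}.png',m)
E
```

```text
A top@z [598.5 166.3 100. ] side@z [598.6 172.9 100. ] tri [599.3 166.8  95.6] 0.1
B top@z [ 631.8 -152.1  112. ] side@z [ 631.8 -146.3  112. ] tri [ 632.5 -152.7  109. ] 0.2
C top@z [473.7 294.6 100. ] side@z [474.4 299.4 100. ] tri [474.  295.4  96.3] 0.1
D top@z [ 455.  -276.4  112. ] side@z [ 455.4 -273.1  112. ] tri [ 455.1 -276.9  110.4] 0.1
mat [459.83193935  18.51061534   3.        ] [457.76930466  25.51758622   3.        ]
top A [ 15 112 221] bench [ 12 143 153]
top B [ 15 114 217] bench [ 12 143 169]
top C [ 16 110 227] bench [ 12 144 161]
top D [ 17 111 226] bench [ 12 146 133]
side A [ 19 139 244] bench [ 14 187 209]
side B [ 19 140 244] bench [ 10 179  91]
side C [ 22 135 250] bench [ 14 187 187]
side D [ 21 136 249] bench [ 14 183 202]
top (72, 262, 83, 72) ((114.0, 298.5), 42.60585021972656)
top (376, 235, 38, 38) ((394.1383361816406, 253.74029541015625), 19.957080841064453)
top (176, 233, 32, 33) ((191.53125, 249.3203125), 16.63713836669922)
top (216, 184, 41, 42) ((236.3157958984375, 204.2894744873047), 21.21762466430664)
top (335, 175, 29, 31) ((347.7916564941406, 190.0), 15.74685287475586)
top (272, 129, 83, 20) ((313.0, 139.0), 41.77329635620117)
side (353, 364, 108, 56) ((406.5, 401.5), 55.43023681640625)
side (302, 267, 50, 57) ((326.00567626953125, 294.9375915527344), 28.221786499023438)
side (236, 220, 57, 54) ((263.6108703613281, 248.55230712890625), 28.597814559936523)
side (173, 169, 45, 55) ((195.85406494140625, 195.5574188232422), 32.73942184448242)
side (252, 147, 28, 43) ((266.0, 168.0), 21.213302612304688)
side (314, 131, 35, 42) ((330.5, 151.5500030517578), 20.846025466918945)
```

```bash
cat >> h.py <<'E'
from scipy.spatial.transform import Rotation as Rn
def toolR(s=None):
    s=s or readout.read_state(); return Rn.from_euler('xyz',s['tool_rot']).as_matrix()
def sh(T):
    s=readout.read_state(); d=toolR(s).T@(np.array(T)-s['eef_pos'])/100
    print('t%.1f'%s['clock'],s['eef_pos'].round(1),'F',s['force'].round(1),'w%.1f'%s['width'],'SHIFT',d.round(3)); return d
E
python3 - <<'E'
from h import *
print(toolR().round(3))
sh([455,-276,231])
E
```

```text
[[-0.     0.242 -0.97 ]
 [ 0.001 -0.97  -0.242]
 [-1.    -0.001 -0.   ]]
t0.1 [ 157.5 -630.1  230.6] F [ 0.1 -0.4  0.9] w85.3 SHIFT [ 0.    -2.715 -3.745]
```

```bash
python3 -m creep '[[[0,-0.36,-0.5],0,0],[[0,-0.72,-1],0,0],[[0,-0.72,-1],0,0],[[0,-0.72,-1],0,0]]'; python3 -m creep '[[[0,-0.36,-0.5],0,0],[[0,-0.72,-1],0,0],[[0,-0.72,-1],0,0]]'; python3 -m creep '[[[0,-0.36,-0.5],0,0],[[0,-0.72,-1],0,0],[[0,-0.72,-1],0,0],[[0,-0.72,-1],0,0]]'; python3 -c "
from h import *
sh([455,-276,231])"
```

```text
clock: 0.55
eef_pos: [241.2, -532.8, 231.2]
tool_rot: [-2.39, 1.567, 1.003]
force: [-0.5, -1.0, -1.1]
width: 85.4
clock: 0.85
eef_pos: [319.3, -439.5, 231.1]
tool_rot: [-2.361, 1.569, 1.029]
force: [-0.0, -0.4, -0.2]
width: 85.5
clock: 1.25
eef_pos: [399.1, -345.6, 231.2]
tool_rot: [-2.62, 1.569, 0.773]
force: [-1.3, 1.0, -0.5]
width: 85.0
t1.2 [ 399.1 -345.6  231.2] F [-1.3  1.  -0.5] w85.0 SHIFT [ 0.004 -0.535 -0.714]
```

```bash
python3 -m creep '[[[0,-0.27,-0.36],0,0],[[0,-0.53,-0.71],0,0],[[0,-0.53,-0.71],0,0],[[0,-0.53,-0.71],0,0]]'; python3 -c "
from h import *
sh([455,-276,231]);c=cams.get_calibration('wrist');print(-c['R'].T@c['t'],c['R']);cv2.imwrite('pics/w1.png',cams.get_image('wrist'))
for z in (112,80,72):print(proj('wrist',np.array([455,-276.5,z]),c))"
```

```text
clock: 1.65
eef_pos: [452.0, -280.8, 231.2]
tool_rot: [0.727, 1.57, -2.17]
force: [-0.7, -0.9, -0.6]
width: 85.6
t1.6 [ 452.  -280.8  231.2] F [-0.7 -0.9 -0.6] w85.6 SHIFT [ 0.002 -0.039 -0.04 ]
[ 517.09505971 -264.75557308  373.57058861] [[ 2.44171722e-01 -9.69732009e-01 -7.33308878e-06]
 [-9.35267539e-01 -2.35495808e-01  2.64227847e-01]
 [-2.56231928e-01 -6.45101102e-02 -9.64460287e-01]]
(np.float64(277.0557301839844), np.float64(196.0116098611552))
(np.float64(277.52808690060317), np.float64(187.88604938536244))
(np.float64(277.63149402266185), np.float64(186.1121344309706))
```

View pics/w1.png

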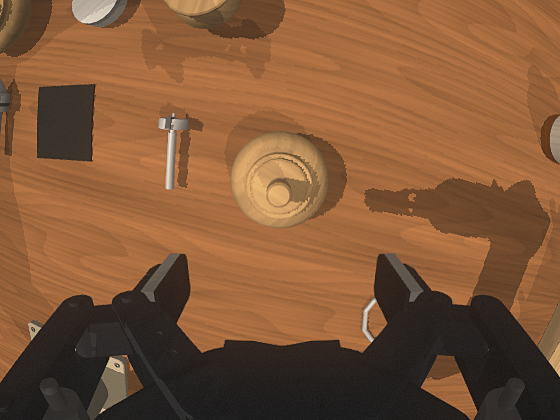

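```bash
python3 -c "
import cv2
im=cv2.imread('pics/w1.png');cv2.imwrite('pics/w1c.png',cv2.resize(im[120:240,210:350],None,fx=5,fy=5,interpolation=cv2.INTER_CUBIC))"
```

```text
(no output)
```

View pics/w1c.png

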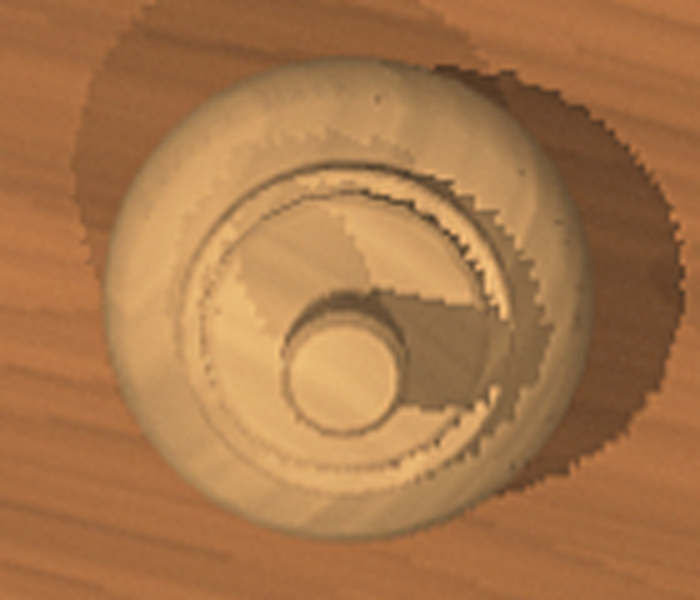

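Wrist crop: pot D's knob top is centred at (278.5,195), the disc at about (279.6,186) and the collar at about (279.4,185.4). These agree with the top-view estimate to within 2 px.

```bash
python3 -c "
from h import *
for p in ((278.5,195,112),(279.6,185.8,80),(279.4,185.4,72)):print(onz('wrist',*p).round(1))
im=cv2.imread('pics/w1.png');hsv=cv2.cvtColor(im,cv2.COLOR_BGR2HSV)
m=(im[90:160,30:110].max(2)<75).astype('uint8');m=cv2.morphologyEx(m,cv2.MORPH_OPEN,np.ones((5,5)))
c=max(cv2.findContours(m,0,2)[0],key=cv2.contourArea);r=cv2.minAreaRect(c);print(r)
q=cv2.boxPoints(r)+[30,90]
Q=[onz('wrist',*a,3)[:2] for a in q];print(np.round(Q,1),np.mean(Q,0))
"
```

```text
[ 455.2 -278.5  112. ]
[ 456.5 -278.9   80. ]
[ 455.2 -279.    72. ]
((34.849334716796875, 33.91727828979492), (55.804893493652344, 70.025146484375), 2.2025980949401855)
[[402.1  64.6]
 [500.4  75.4]
 [507.4 -25.2]
 [418.1 -37.3]] [456.99127415  19.36267447]
```

```bash
python3 -c "
from h import *
sh([455.3,-278.4,150]);print(toolR().round(3))"
```

```text
t1.7 [ 451.2 -281.8  231.2] F [ 0.4 -0.2 -0.1] w85.6 SHIFT [ 0.812 -0.024 -0.049]
[[-0.001  0.24  -0.971]
 [-0.001 -0.971 -0.24 ]
 [-1.     0.001  0.001]]
```

```bash
python3 -m creep '[[[0.4,-0.024,-0.049],0,0],[[0.81,-0.024,-0.049],0,0],[[0.81,-0.024,-0.049],0,0],[[0.81,-0.024,-0.049],0,0]]'; python3 -c "
from h import *
sh([455.3,-278.4,84]);cv2.imwrite('pics/w2.png',cams.get_image('wrist'));c=cams.get_calibration('wrist');print(proj('wrist',np.array([455.3,-278.4,112]),c))"
```

```text
clock: 2.1
eef_pos: [455.2, -278.0, 150.5]
tool_rot: [-0.071, 1.569, -2.97]
force: [-0.1, 0.3, 1.1]
width: 85.4
t2.1 [ 455.2 -278.   150.5] F [-0.1  0.3  1.1] w85.4 SHIFT [ 0.665  0.004 -0.001]
(np.float64(280.80807013053544), np.float64(235.59616698761087))
```

View pics/w2.png

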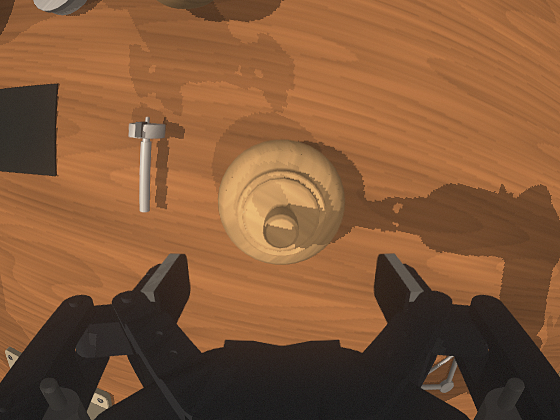

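The knob top shows at (281,234) against a predicted (280.8,235.6), so it is aligned. Descending and gripping.

```bash
python3 -m creep '[[[0.3,0,0],0,0],[[0.5,0,0],0,0],[[0.6,0,0],0,0],[[0.65,0,0],0,0],[[0.65,0,0],0,0],[[0.65,0,0],0,0],[[0.65,0,0],0,0.3],[[0.65,0,0],0,0.5],[[0.65,0,0],0,0.6],[[0.65,0,0],0,0.7],[[0.65,0,0],0,0.8],[[0.65,0,0],0,0.9],[[0.65,0,0],0,1],[[0.65,0,0],0,1],[[0.65,0,0],0,1],[[0.65,0,0],0,1]]'; python3 -c "
from h import *
sh([455.3,-278.4,84]);cv2.imwrite('pics/w3.png',cams.get_image('wrist'))"
```

```text
clock: 3.75
eef_pos: [456.5, -276.2, 85.7]
tool_rot: [2.53, 1.571, -0.367]
force: [-0.2, 1.0, 5.2]
width: 20.0
t3.8 [ 456.5 -276.2   85.7] F [-0.2  1.   5.2] w20.0 SHIFT [0.017 0.018 0.017]
```

View pics/w3.png

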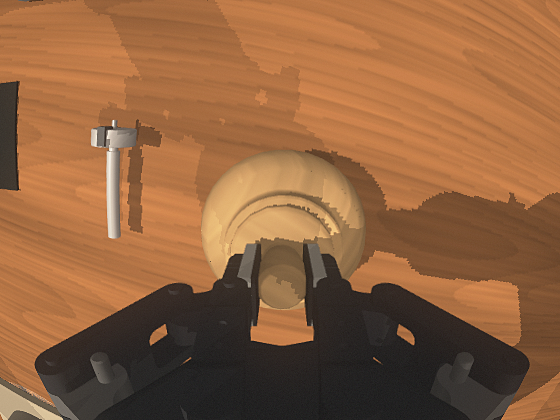

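```bash
python3 -m creep '[[[-0.05,0,0],0,1],[[-0.1,0,0],0,1],[[-0.2,0,0],0,1],[[-0.5,0,0],0,1],[[-0.9,0,0],0,1],[[-0.9,0,0],0,1],[[-0.9,0,0],0,1]]'; python3 -c "
from h import *
sh([457.5,19.2,175]);cv2.imwrite('pics/w4.png',cams.get_image('wrist'))"
```

```text
clock: 4.5
eef_pos: [457.1, -276.5, 176.7]
tool_rot: [2.412, 1.568, -0.485]
force: [-0.3, -0.3, -0.2]
width: 19.7
t4.5 [ 457.1 -276.5  176.7] F [-0.3 -0.3 -0.2] w19.7 SHIFT [ 0.013 -2.868 -0.721]
```

View pics/w4.png

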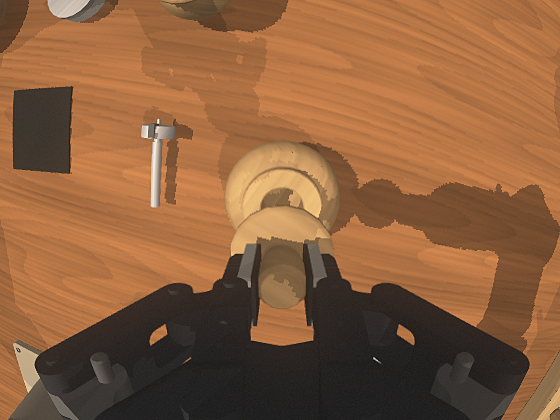

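```bash
python3 -m creep '[[[0,-0.3,-0.08],0,1],[[0,-0.7,-0.18],0,1],[[0,-0.96,-0.24],0,1],[[0,-0.96,-0.24],0,1]]';python3 -m creep '[[[0,-0.4,-0.1],0,1],[[0,-0.8,-0.2],0,1],[[0,-0.96,-0.24],0,1],[[0,-0.96,-0.24],0,1]]';python3 -m creep '[[[0,-0.4,-0.1],0,1],[[0,-0.8,-0.2],0,1],[[0,-0.95,-0.24],0,1],[[0,-0.95,-0.24],0,1],[[0,-0.95,-0.24],0,1],[[0,-0.95,-0.24],0,1]]'; python3 -c "
from h import *
sh([457.5,19.2,80]);cv2.imwrite('pics/w5.png',cams.get_image('wrist'))"
```

```text
clock: 4.95
eef_pos: [455.5, -172.3, 174.0]
tool_rot: [-1.029, 1.566, 2.363]
force: [0.2, -0.4, -0.0]
width: 19.7
clock: 5.35
eef_pos: [456.0, -76.0, 174.5]
tool_rot: [-0.725, 1.568, 2.666]
force: [0.1, -0.7, -1.0]
width: 19.8
clock: 5.95
eef_pos: [456.8, 17.3, 175.1]
tool_rot: [0.95, 1.569, -1.95]
force: [0.4, -0.8, -0.7]
width: 19.6
t6.0 [456.8  17.3 175.1] F [ 0.4 -0.8 -0.7] w19.6 SHIFT [ 0.951 -0.018 -0.012]
```

View pics/w5.png

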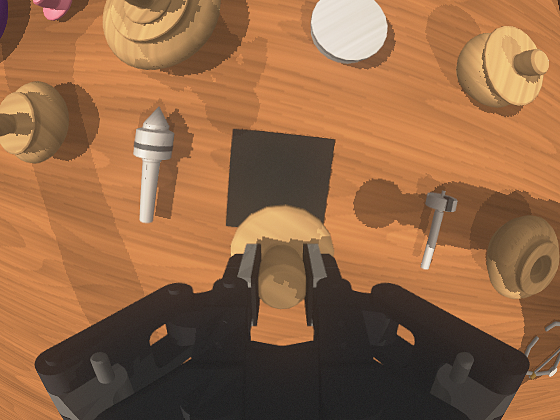

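```bash
python3 -c "
from h import *
q=[(232,129),(335,139),(226,226)]
Q=[onz('wrist',*a,3) for a in q];print(np.round(Q,1),(Q[1]+Q[2])/2)"
python3 -m creep '[[[0.4,0,0],0,1],[[0.8,-0.02,-0.01],0,1],[[0.95,-0.02,-0.01],0,1],[[0.95,-0.02,-0.01],0,1],[[0.95,-0.02,-0.01],0,1],[[0.95,-0.02,-0.01],0,1]]';python3 -c "
from h import *
sh([457.5,19.2,25])"
```

```text
[[501.6  77.6   3. ]
 [516.2 -21.6   3. ]
 [403.8  63.1   3. ]] [460.00228869  20.75618307   3.        ]
clock: 6.6
eef_pos: [458.2, 21.3, 81.4]
tool_rot: [2.888, 1.569, -0.01]
force: [-0.7, 0.2, 0.7]
width: 19.5
t6.6 [458.2  21.3  81.4] F [-0.7  0.2  0.7] w19.5 SHIFT [0.564 0.018 0.013]
```

```bash
python3 -m creep '[[[0.3,0,0],0,1],[[0.45,0,0],0,1],[[0.5,0,0],0,1],[[0.53,0,0],0,1],[[0.54,0,0],0,1],[[0.55,0,0],0,1],[[0.56,0,0],0,1],[[0.56,0,0],0,1],[[0.56,0,0],0,1]]'
```

```text
clock: 7.5
eef_pos: [457.6, 21.8, 24.7]
tool_rot: [2.584, 1.57, -0.312]
force: [0.3, -0.6, 2.5]
width: 19.5
```

```bash
python3 -m creep '[[[0.005,0,0],0,1],[[0.01,0,0],0,1],[[0.01,0,0],0,1],[[0.01,0,0],0,1]]'
```

```text
clock: 7.9
eef_pos: [457.7, 21.8, 24.5]
tool_rot: [2.501, 1.569, -0.396]
force: [-2.5, 0.3, 14.7]
width: 19.9
```

```bash
python3 -m creep '[[[-0.008,0,0],0,1],[[-0.008,0,0],0,0.75],[[-0.008,0,0],0,0.65],[[-0.008,0,0],0,0.5],[[-0.008,0,0],0,0.3],[[-0.008,0,0],0,0],[[-0.008,0,0],0,0],[[-0.008,0,0],0,0],[[-0.1,0,0],0,0],[[-0.3,0,0],0,0],[[-0.6,0,0],0,0],[[-1,0,0],0,0],[[-1,0,0],0,0]]'; python3 -m creep '[[[-0.4,0,0],0,0],[[-0.8,0,0],0,0],[[-0.8,0,0],0,0],[[-0.8,0,0],0,0]]';python3 -c "
from h import *
sh([474,296,210]);cv2.imwrite('pics/w6.png',cams.get_image('wrist'))"
```

```text
clock: 9.2
eef_pos: [460.0, 22.2, 127.7]
tool_rot: [2.989, 1.562, 0.092]
force: [0.7, 0.9, -0.4]
width: 85.4
clock: 9.6
eef_pos: [457.4, 21.5, 204.1]
tool_rot: [2.666, 1.569, -0.231]
force: [-0.3, -0.7, 0.0]
width: 85.4
t9.6 [457.4  21.5 204.1] F [-0.3 -0.7  0. ] w85.4 SHIFT [-0.06  -2.623 -0.825]
```

View pics/w6.png

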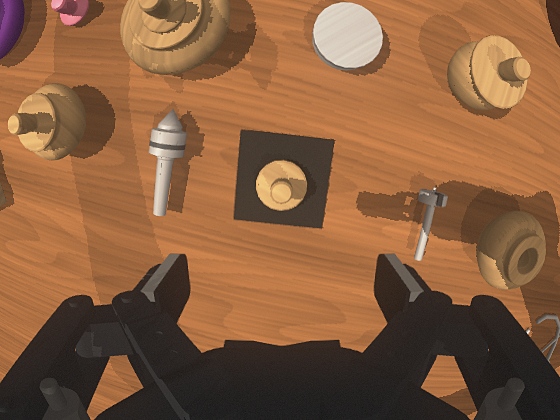

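The medium lid is standing on the mat with its knob at (281,187). Next is pot C, which wears the large lid.

```bash
python3 -c "
from h import *
print(onz('wrist',281,187,51))"
python3 -m creep '[[[0,-0.4,-0.13],0,0],[[0,-0.8,-0.25],0,0],[[0,-0.87,-0.27],0,0],[[0,-0.87,-0.27],0,0]]';python3 -m creep '[[[0,-0.4,-0.13],0,0],[[0,-0.8,-0.25],0,0],[[0,-0.87,-0.27],0,0],[[0,-0.87,-0.27],0,0]]';python3 -m creep '[[[0,-0.4,-0.13],0,0],[[0,-0.8,-0.25],0,0],[[0,-0.87,-0.27],0,0],[[0,-0.87,-0.27],0,0],[[0,-0.87,-0.27],0,0],[[0,-0.87,-0.27],0,0]]';python3 -c "
from h import *
sh([474,296,210]);im=cams.get_image('wrist');cv2.imwrite('pics/w7.png',im)
print(proj('wrist',np.array([474,296,100.])),proj('wrist',np.array([474,296,60.])))
cv2.imwrite('pics/w7c.png',cv2.resize(im[120:240,210:350],None,fx=5,fy=5,interpolation=cv2.INTER_CUBIC))"
```

```text
[461.01973921  22.83058988  51.        ]
clock: 10.05
eef_pos: [461.2, 114.3, 202.1]
tool_rot: [-0.203, 1.568, -3.095]
force: [0.1, -1.1, 0.5]
width: 85.5
clock: 10.45
eef_pos: [466.9, 203.6, 202.4]
tool_rot: [0.321, 1.569, -2.574]
force: [0.3, -1.0, 0.3]
width: 85.0
clock: 11.05
eef_pos: [473.1, 291.6, 203.0]
tool_rot: [1.116, 1.568, -1.784]
force: [-0.7, -0.7, 0.1]
width: 85.5
t11.1 [473.1 291.6 203. ] F [-0.7 -0.7  0.1] w85.5 SHIFT [-0.07 -0.04 -0.02]
(np.float64(276.53501237483835), np.float64(203.43288763429408)) (np.float64(277.1664505141964), np.float64(192.04484226064324))
```

View pics/w7.png

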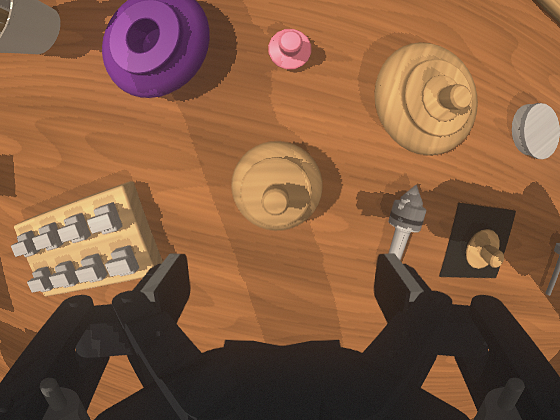

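View pics/w7c.png

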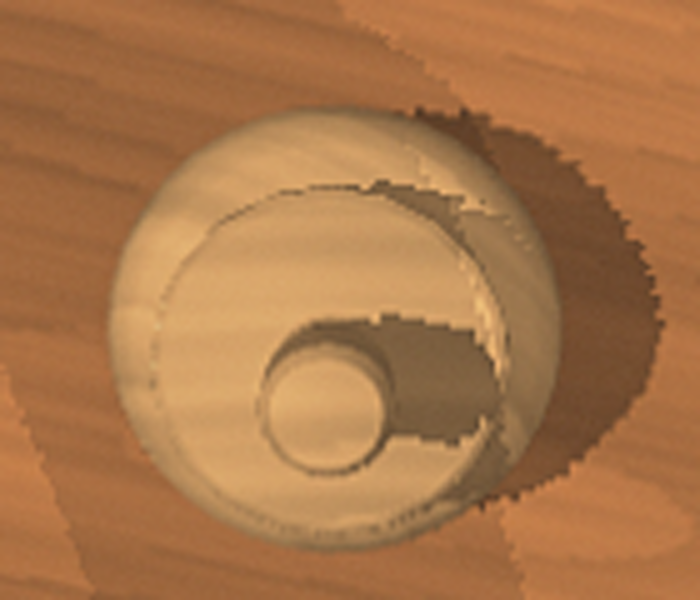

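Crop: the knob top on pot C is at (275.2,202). The disc is about 62 mm and the belly about 88 mm, which confirms the large lid on the medium pot.

```bash
python3 -c "
from h import *
K=onz('wrist',275.2,202,100);print(K,onz('wrist',276,192,68));K[2]=75
sh(K)"
```

```text
[474.87313851 297.28574655 100.        ] [475.58992117 297.3387494   68.        ]
t11.1 [473.1 292.2 203.1] F [ 0.3 -0.1  0.2] w85.5 SHIFT [ 1.281 -0.048 -0.031]
```

```bash
python3 -m creep '[[[0.4,-0.048,-0.031],0,0],[[0.7,-0.048,-0.031],0,0],[[0.7,-0.048,-0.031],0,0],[[0.7,-0.048,-0.031],0,0],[[0.7,-0.048,-0.031],0,0]]'; python3 -c "
from h import *
sh([474.8,297.1,74.5]);cv2.imwrite('pics/w8.png',cams.get_image('wrist')[150:330,180:380]);print(proj('wrist',np.array([474.8,297.1,100])))"
```

```text
clock: 11.6
eef_pos: [475.5, 300.4, 134.9]
tool_rot: [-2.847, 1.568, 0.539]
force: [-0.5, -0.1, 0.1]
width: 85.4
t11.6 [475.5 300.4 134.9] F [-0.5 -0.1  0.1] w85.4 SHIFT [0.604 0.03  0.016]
(np.float64(286.48945460908163), np.float64(239.15477710266538))
```

View pics/w8.png

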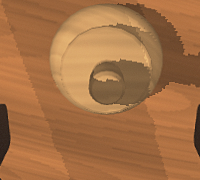

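```bash
python3 -m creep '[[[0,0.03,0.016],0,0],[[0,0.03,0.016],0,0],[[0,0.03,0.016],0,0],[[0,0.03,0.016],0,0],[[0,0.03,0.016],0,0]]'; python3 -c "
from h import *
sh([474.8,297.1,74.5]);im=cams.get_image('wrist');print(proj('wrist',np.array([474.8,297.1,100])))
cv2.imwrite('pics/w9.png',cv2.resize(im[150:280,210:350],None,fx=4,fy=4))"
```

```text
clock: 12.15
eef_pos: [473.7, 296.9, 133.4]
tool_rot: [-2.699, 1.571, 0.688]
force: [0.3, -0.1, 0.4]
width: 85.6
t12.2 [473.7 296.9 133.4] F [ 0.3 -0.1  0.4] w85.6 SHIFT [ 0.589  0.001 -0.011]
(np.float64(281.19793403636714), np.float64(235.6136792136479))
```

View pics/w9.png

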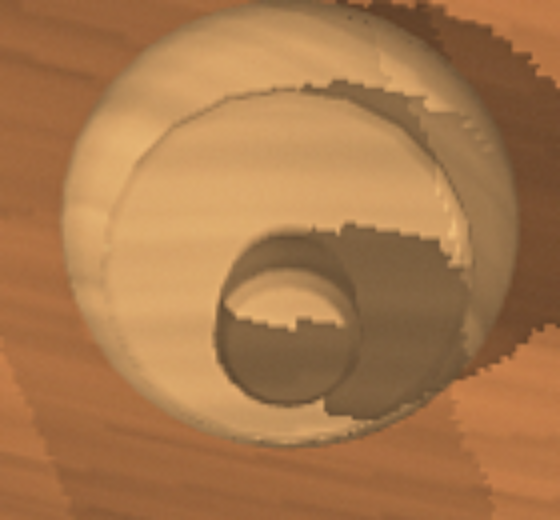

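```bash
python3 -m creep '[[[0.3,0,-0.015],0,0],[[0.5,0,-0.015],0,0],[[0.57,0,-0.015],0,0],[[0.57,0,-0.015],0,0],[[0.57,0,-0.015],0,0],[[0.57,0,-0.015],0,0.3],[[0.57,0,-0.015],0,0.5],[[0.57,0,-0.015],0,0.6],[[0.57,0,-0.015],0,0.7],[[0.57,0,-0.015],0,0.8],[[0.57,0,-0.015],0,0.9],[[0.57,0,-0.015],0,1],[[0.57,0,-0.015],0,1],[[0.57,0,-0.015],0,1],[[0.57,0,-0.015],0,1]]'
python3 -m creep '[[[-0.05,0,0],0,1],[[-0.1,0,0],0,1],[[-0.2,0,0],0,1],[[-0.5,0,0],0,1],[[-0.9,0,0],0,1],[[-1,0,0],0,1],[[-1,0,0],0,1]]';python3 -m creep '[[[-0.3,0,0],0,1],[[-0.3,0,0],0,1],[[-0.3,0,0],0,1]]'; python3 -c "
from h import *
sh([475,297,185]);im=cams.get_image('wrist');cv2.imwrite('pics/w10.png',im)"
```

```text
clock: 13.7
eef_pos: [475.2, 297.3, 76.9]
tool_rot: [-3.033, 1.57, 0.353]
force: [-1.5, -0.1, 6.0]
width: 19.9
clock: 14.4
eef_pos: [476.3, 298.0, 178.6]
tool_rot: [-2.826, 1.566, 0.56]
force: [-0.5, -0.2, -1.1]
width: 19.5
clock: 14.7
eef_pos: [474.8, 296.7, 205.6]
tool_rot: [0.584, 1.57, -2.313]
force: [1.2, -0.3, -0.2]
width: 19.5
t14.7 [474.8 296.7 205.6] F [ 1.2 -0.3 -0.2] w19.5 SHIFT [ 0.206 -0.002 -0.003]
```

View pics/w10.png

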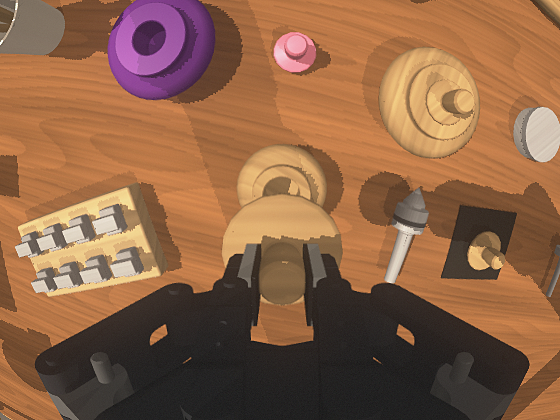

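```bash
python3 -m creep '[[[0,0.3,0.1],0,1],[[0,0.7,0.2],0,1],[[0,0.91,0.285],0,1],[[0,0.91,0.285],0,1]]';python3 -m creep '[[[0,0.45,0.14],0,1],[[0,0.91,0.285],0,1],[[0,0.91,0.285],0,1]]';python3 -m creep '[[[0,0.45,0.14],0,1],[[0,0.91,0.285],0,1],[[0,0.91,0.285],0,1]]';python3 -m creep '[[[0,0.45,0.14],0,1],[[0,0.91,0.285],0,1],[[0,0.91,0.285],0,1]]';python3 -m creep '[[[0,0.45,0.14],0,1],[[0,0.91,0.285],0,1],[[0,0.91,0.285],0,1]]';python3 -m creep '[[[0,0.45,0.14],0,1],[[0,0.8,0.25],0,1],[[0,0.91,0.285],0,1],[[0,0.91,0.285],0,1],[[0,0.91,0.285],0,1],[[0,0.91,0.285],0,1],[[0,0.91,0.285],0,1]]'; python3 -c "
from h import *
sh([455.2,-279,205]);im=cams.get_image('wrist');cv2.imwrite('pics/w11.png',im);print(proj('wrist',np.array([455.2,-279,72])))
cv2.imwrite('pics/w11c.png',cv2.resize(im[110:230,210:350],None,fx=5,fy=5,interpolation=cv2.INTER_CUBIC))"
```

```text
clock: 15.15
eef_pos: [468.3, 196.9, 204.5]
tool_rot: [0.626, 1.564, -2.276]
force: [0.3, -0.4, -0.3]
width: 19.8
clock: 15.45
eef_pos: [462.5, 99.5, 204.7]
tool_rot: [0.622, 1.564, -2.284]
force: [-0.5, 0.2, -0.7]
width: 19.6
clock: 15.75
eef_pos: [457.0, 5.0, 205.0]
tool_rot: [0.529, 1.565, -2.378]
force: [-0.0, 0.3, -0.7]
width: 19.4
clock: 16.05
eef_pos: [451.7, -89.7, 205.2]
tool_rot: [0.561, 1.567, -2.346]
force: [-0.3, 0.7, -0.8]
width: 19.8
clock: 16.35
eef_pos: [446.4, -184.8, 205.3]
tool_rot: [0.819, 1.568, -2.087]
force: [-1.0, -0.5, 0.3]
width: 19.8
clock: 17.05
eef_pos: [442.0, -272.1, 206.4]
tool_rot: [-1.988, 1.57, 1.401]
force: [0.5, -0.4, -0.3]
width: 19.6
t17.1 [ 442.  -272.1  206.4] F [ 0.5 -0.4 -0.3] w19.6 SHIFT [ 0.014  0.099 -0.111]
(np.float64(292.3349785069741), np.float64(183.8332698525839))
```

View pics/w11.png

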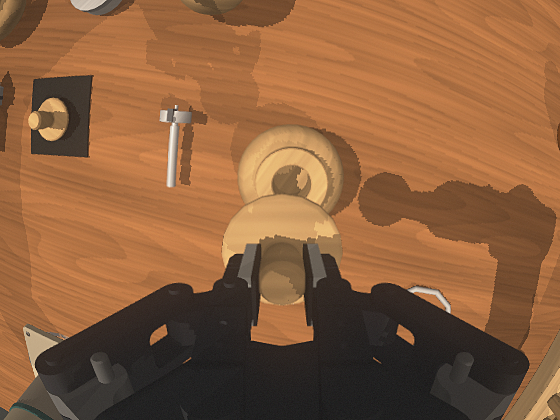

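View pics/w11c.png

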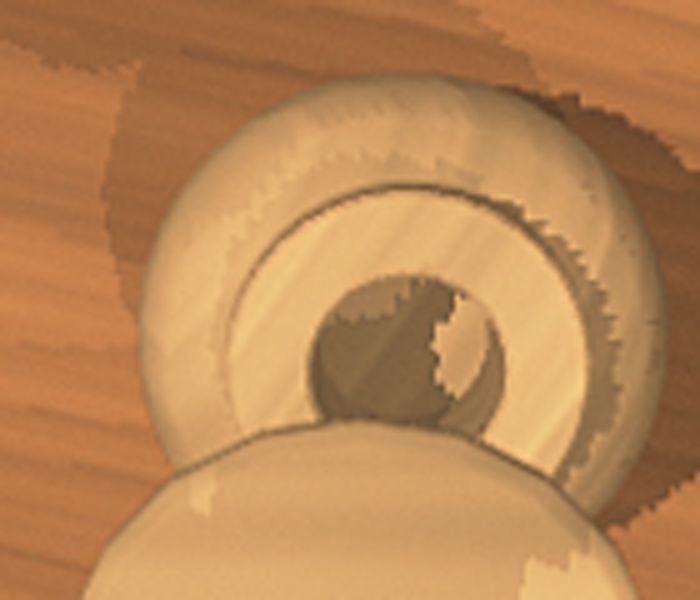

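```bash
python3 -c "
from h import *
s=readout.read_state();R=toolR(s);p=s['eef_pos']
for dz in(6,9):
  X=p-R[:,2]*32-[0,0,dz];print(dz,proj('wrist',X),'per mm',proj('wrist',X-R[:,2]))
print(onz('wrist',291.5,183.3,72))
K=onz('wrist',291.5,183.3,72);K[2]=130;sh(K)"
```

```text
6 (np.float64(280.92715176389515), np.float64(194.35989354351895)) per mm (np.float64(280.92940473449704), np.float64(192.2811028906536))
9 (np.float64(280.9467165651854), np.float64(192.92621032282597)) per mm (np.float64(280.9489693863167), np.float64(190.88452115252056))
[ 455.47743848 -278.17795492   72.        ]
t17.1 [ 441.9 -272.5  206.4] F [-0.3 -0.  -1.1] w19.7 SHIFT [ 0.764  0.088 -0.117]
```

```bash
python3 -m creep '[[[0.1,0.09,-0.117],0,1],[[0.4,0.09,-0.117],0,1],[[0.7,0.09,-0.117],0,1],[[0.76,0.09,-0.117],0,1],[[0.76,0.09,-0.117],0,1],[[0.76,0.09,-0.117],0,1],[[0.76,0.09,-0.117],0,1],[[0.76,0.09,-0.117],0,1]]'; python3 -c "
from h import *
sh([455.3,-278.6,89]);im=cams.get_image('wrist');cv2.imwrite('pics/w12.png',im[120:320,180:380])"
```

```text
clock: 17.9
eef_pos: [455.7, -280.3, 131.5]
tool_rot: [2.337, 1.568, -0.56]
force: [0.2, 0.4, -0.3]
width: 19.5
t17.9 [ 455.7 -280.3  131.5] F [ 0.2  0.4 -0.3] w19.5 SHIFT [ 0.425 -0.018  0.001]
```

View pics/w12.png

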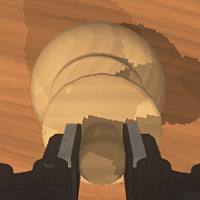

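```bash
python3 -m creep '[[[0.1,-0.016,0],0,1],[[0.2,-0.016,0],0,1],[[0.27,-0.016,0],0,1],[[0.3,-0.016,0],0,1],[[0.33,-0.016,0],0,1],[[0.36,-0.016,0],0,1],[[0.38,-0.016,0],0,1],[[0.39,-0.016,0],0,1],[[0.4,-0.016,0],0,1],[[0.4,-0.016,0],0,1]]'
```

```text
clock: 18.95
eef_pos: [454.7, -278.3, 90.3]
tool_rot: [2.54, 1.571, -0.357]
force: [-0.3, 0.1, -0.4]
width: 19.4
```

```bash
python3 -m creep '[[[0.01,0,0],0,1],[[0.01,0,0],0,1],[[0.02,0,0],0,1],[[0.02,0,0],0,1]]';python3 -m creep '[[[0.01,0,0],0,1],[[0.01,0,0],0,1],[[0.01,0,0],0,1]]'
```

```text
clock: 19.35
eef_pos: [454.8, -278.4, 88.9]
tool_rot: [1.899, 1.57, -0.998]
force: [-0.6, 0.2, 4.7]
width: 20.1
clock: 19.65
eef_pos: [454.8, -278.4, 88.8]
tool_rot: [1.752, 1.57, -1.145]
force: [-3.5, 1.5, 13.7]
width: 19.4
```

Seated: the force rises at TCP z 88.8 against an expected 89. Releasing and going up.

```bash
python3 -m creep '[[[-0.01,0,0],0,1],[[-0.01,0,0],0,0.75],[[-0.01,0,0],0,0.65],[[-0.01,0,0],0,0.5],[[-0.01,0,0],0,0.3],[[-0.01,0,0],0,0],[[-0.01,0,0],0,0],[[-0.01,0,0],0,0],[[-0.1,0,0],0,0],[[-0.3,0,0],0,0],[[-0.6,0,0],0,0],[[-1,0,0],0,0],[[-1,0,0],0,0],[[-1,0,0],0,0]]'; python3 -c "
from h import *
sh([461,22.8,180]);im=cams.get_image('wrist');cv2.imwrite('pics/w13.png',im)"
```

```text
clock: 21.05
eef_pos: [455.1, -278.7, 188.6]
tool_rot: [2.264, 1.568, -0.633]
force: [-0.2, 1.2, 0.2]
width: 85.7
t21.1 [ 455.1 -278.7  188.6] F [-0.2  1.2  0.2] w85.7 SHIFT [ 0.082 -2.911 -0.788]
```

View pics/w13.png

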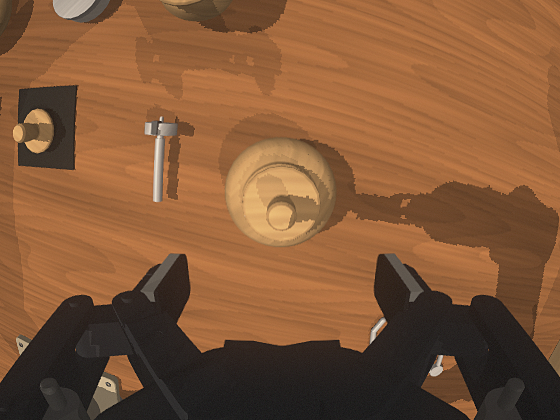

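The large lid is seated on the large pot, with the disc covering the collar at (281,195). Next is the medium lid on the mat.

```bash
python3 -m creep '[[[0,-0.4,-0.11],0,0],[[0,-0.8,-0.22],0,0],[[0,-0.97,-0.263],0,0],[[0,-0.97,-0.263],0,0]]';python3 -m creep '[[[0,-0.48,-0.13],0,0],[[0,-0.97,-0.263],0,0],[[0,-0.97,-0.263],0,0]]';python3 -m creep '[[[0,-0.4,-0.11],0,0],[[0,-0.8,-0.22],0,0],[[0,-0.97,-0.263],0,0],[[0,-0.97,-0.263],0,0],[[0.3,-0.97,-0.263],0,0],[[0.6,-0.97,-0.263],0,0],[[0.6,-0.97,-0.263],0,0],[[0.6,-0.97,-0.263],0,0],[[0.6,-0.97,-0.263],0,0]]';python3 -c "
from h import *
sh([461,22.8,26.5]);im=cams.get_image('wrist');cv2.imwrite('pics/w14.png',cv2.resize(im[120:280,180:380],None,fx=3,fy=3));print(proj('wrist',np.array([460,22.5,51])))"
```

```text
clock: 21.5
eef_pos: [455.9, -174.2, 186.3]
tool_rot: [-0.979, 1.567, 2.413]
force: [0.5, -0.9, -0.2]
width: 85.5
clock: 21.8
eef_pos: [458.7, -71.0, 186.9]
tool_rot: [-1.655, 1.567, 1.742]
force: [0.4, 0.1, 0.8]
width: 85.7
clock: 22.7
eef_pos: [461.5, 22.3, 128.2]
tool_rot: [2.781, 1.569, -0.117]
force: [0.1, 0.1, 0.8]
width: 85.4
t22.7 [461.5  22.3 128.2] F [0.1 0.1 0.8] w85.4 SHIFT [ 1.017 -0.006  0.005]
(np.float64(280.6567263417245), np.float64(217.7437839322917))
```

View pics/w14.png

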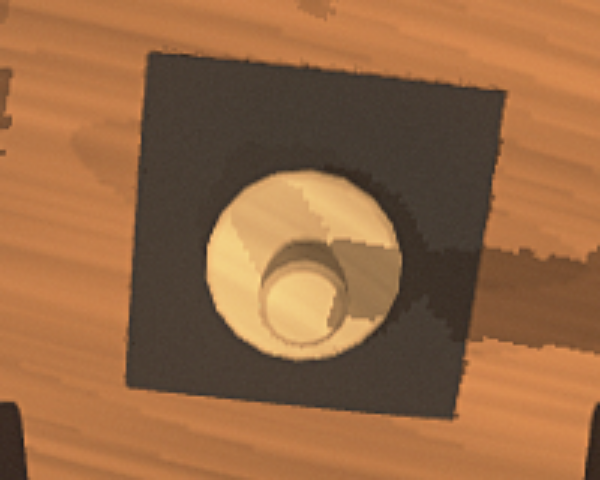

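Crop: the knob is at (281,221.3), which puts it near x 457.8. That matches where I released it.

```bash
python3 -m creep '[[[0.3,-0.009,0.036],0,0],[[0.6,-0.009,0.036],0,0],[[0.6,-0.009,0.036],0,0],[[0.6,-0.009,0.036],0,0],[[0.6,-0.009,0.036],0,0]]'; python3 -c "
from h import *
sh([457.8,22.2,26.5]);im=cams.get_image('wrist');cv2.imwrite('pics/w15.png',im[150:330,180:380]);print(proj('wrist',np.array([457.8,22.2,51])))"
```

```text
clock: 23.25
eef_pos: [458.2, 23.3, 68.8]
tool_rot: [3.012, 1.568, 0.115]
force: [-0.1, 0.1, 0.5]
width: 85.3
t23.2 [458.2  23.3  68.8] F [-0.1  0.1  0.5] w85.3 SHIFT [0.423 0.009 0.008]
(np.float64(282.6144943115982), np.float64(249.07467980251346))
```

View pics/w15.png

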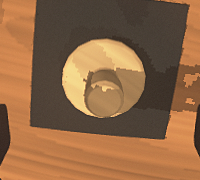

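```bash
python3 -m creep '[[[0.2,0.009,0.004],0,0],[[0.35,0.009,0.004],0,0],[[0.41,0.009,0.004],0,0],[[0.41,0.009,0.004],0,0],[[0.41,0.009,0.004],0,0],[[0.41,0.009,0.004],0,0.3],[[0.41,0.009,0.004],0,0.5],[[0.41,0.009,0.004],0,0.6],[[0.41,0.009,0.004],0,0.7],[[0.41,0.009,0.004],0,0.8],[[0.41,0.009,0.004],0,0.9],[[0.41,0.009,0.004],0,1],[[0.41,0.009,0.004],0,1],[[0.41,0.009,0.004],0,1],[[0.41,0.009,0.004],0,1]]'
python3 -m creep '[[[-0.05,0,0],0,1],[[-0.1,0,0],0,1],[[-0.3,0,0],0,1],[[-0.7,0,0],0,1],[[-1,0,0],0,1]]';python3 -m creep '[[[-0.4,0,0],0,1],[[-0.8,0,0],0,1],[[-0.8,0,0],0,1]]'; python3 -c "
from h import *
sh([465,290,205])"
```

```text
clock: 24.8
eef_pos: [457.0, 22.1, 26.6]
tool_rot: [2.637, 1.57, -0.26]
force: [-0.3, -0.2, 6.0]
width: 19.7
clock: 25.3
eef_pos: [456.6, 22.3, 128.0]
tool_rot: [-1.956, 1.571, 1.43]
force: [1.2, -0.3, 0.2]
width: 19.8
clock: 25.6
eef_pos: [459.8, 22.7, 211.1]
tool_rot: [2.954, 1.561, 0.057]
force: [0.4, 0.2, 0.6]
width: 19.9
t25.6 [459.8  22.7 211.1] F [0.4 0.2 0.6] w19.9 SHIFT [ 0.063 -2.581 -0.697]
```

```bash
python3 -m creep '[[[0,-0.4,-0.1],0,1],[[0,-0.8,-0.2],0,1],[[0,-0.86,-0.23],0,1],[[0,-0.86,-0.23],0,1]]';python3 -m creep '[[[0,-0.43,-0.11],0,1],[[0,-0.86,-0.23],0,1],[[0,-0.86,-0.23],0,1]]';python3 -m creep '[[[0,-0.4,-0.11],0,1],[[0,-0.8,-0.2],0,1],[[0,-0.86,-0.23],0,1],[[0,-0.86,-0.23],0,1],[[0,-0.86,-0.23],0,1],[[0,-0.86,-0.23],0,1],[[0,-0.86,-0.23],0,1]]';python3 -c "
from h import *
sh([475.3,297.2,140]);im=cams.get_image('wrist');cv2.imwrite('pics/w16.png',im);print(proj('wrist',np.array([475.3,297.2,60])))
cv2.imwrite('pics/w16c.png',cv2.resize(im[110:230,210:350],None,fx=5,fy=5,interpolation=cv2.INTER_CUBIC))
s=readout.read_state();R=toolR(s);X=s['eef_pos']-R[:,2]*27-[0,0,7.6];print('edge',proj('wrist',X))"
```

```text
clock: 26.0
eef_pos: [457.8, 112.7, 206.1]
tool_rot: [-0.883, 1.57, 2.507]
force: [-0.3, 0.8, -0.2]
width: 19.8
clock: 26.3
eef_pos: [459.4, 205.8, 206.5]
tool_rot: [-2.021, 1.566, 1.372]
force: [-1.0, -0.2, 0.3]
width: 19.8
clock: 27.0
eef_pos: [461.6, 287.3, 206.3]
tool_rot: [1.246, 1.57, -1.653]
force: [-0.5, -0.3, -0.6]
width: 19.8
t27.0 [461.6 287.3 206.3] F [-0.5 -0.3 -0.6] w19.8 SHIFT [ 0.662 -0.064 -0.157]
(np.float64(274.71135876409477), np.float64(176.4329513081538))
edge (np.float64(280.9167727789176), np.float64(203.82438608066232))
```

View pics/w16c.png

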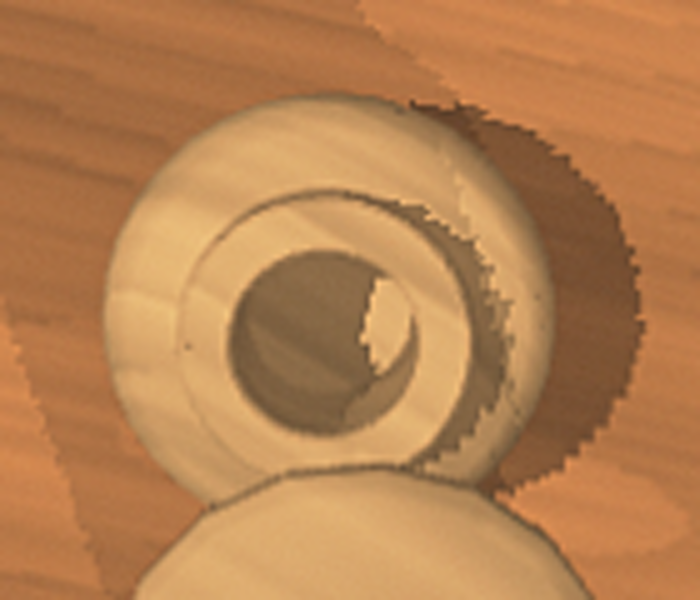

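```bash
python3 -c "
from h import *
K=onz('wrist',274.7,178.3,60);print(K);K[2]=120;sh(K)"
```

```text
[473.63423404 296.80274541  60.        ]
t27.1 [461.5 287.7 206.4] F [-0.1  0.1 -0.7] w19.8 SHIFT [ 0.864 -0.059 -0.139]
```

```bash
python3 -m creep '[[[0.1,-0.06,-0.14],0,1],[[0.4,-0.06,-0.14],0,1],[[0.7,-0.06,-0.14],0,1],[[0.86,-0.06,-0.14],0,1],[[0.86,-0.06,-0.14],0,1],[[0.86,-0.06,-0.14],0,1],[[0.86,-0.06,-0.14],0,1],[[0.86,-0.06,-0.14],0,1]]'; python3 -c "
from h import *
sh([473.8,296.8,75.6])"
```

```text
clock: 27.85
eef_pos: [474.1, 298.8, 121.5]
tool_rot: [-2.835, 1.569, 0.551]
force: [0.4, -1.2, 0.6]
width: 19.8
t27.9 [474.1 298.8 121.5] F [ 0.4 -1.2  0.6] w19.8 SHIFT [0.459 0.019 0.008]
```

```bash
python3 -m creep '[[[0.1,0.017,0.004],0,1],[[0.2,0.017,0.004],0,1],[[0.3,0.017,0.004],0,1],[[0.34,0.017,0.004],0,1],[[0.38,0.017,0.004],0,1],[[0.4,0.017,0.004],0,1],[[0.42,0.017,0.004],0,1],[[0.43,0.017,0.004],0,1],[[0.44,0.017,0.004],0,1],[[0.44,0.017,0.004],0,1]]'; python3 -m creep '[[[0.005,0,0],0,1],[[0.01,0,0],0,1],[[0.01,0,0],0,1]]'
```

```text
clock: 28.85
eef_pos: [473.4, 296.7, 76.4]
tool_rot: [-3.003, 1.571, 0.383]
force: [0.2, 0.2, 0.4]
width: 19.7
clock: 29.15
eef_pos: [473.6, 296.7, 75.7]
tool_rot: [-3.134, 1.57, 0.252]
force: [-0.4, -1.6, 3.3]
width: 19.7
```

```bash
python3 -m creep '[[[0.01,0,0],0,1],[[0.01,0,0],0,1],[[0.01,0,0],0,1]]'; python3 -m creep '[[[-0.01,0,0],0,1],[[-0.01,0,0],0,0.75],[[-0.01,0,0],0,0.65],[[-0.01,0,0],0,0.5],[[-0.01,0,0],0,0.3],[[-0.01,0,0],0,0],[[-0.01,0,0],0,0],[[-0.01,0,0],0,0],[[-0.1,0,0],0,0],[[-0.3,0,0],0,0],[[-0.6,0,0],0,0],[[-1,0,0],0,0],[[-1,0,0],0,0],[[-1,0,0],0,0]]'; python3 -c "
from h import *
sh([625,-145,205]);im=cams.get_image('wrist');cv2.imwrite('pics/w17.png',im)"
```

```text
clock: 29.45
eef_pos: [473.6, 296.8, 75.7]
tool_rot: [3.016, 1.57, 0.119]
force: [-1.6, -2.0, 12.0]
width: 19.5
clock: 30.85
eef_pos: [474.0, 296.9, 175.8]
tool_rot: [-2.911, 1.568, 0.475]
force: [0.2, 0.6, -0.9]
width: 85.2
t30.9 [474.  296.9 175.8] F [ 0.2  0.6 -0.9] w85.2 SHIFT [-0.294  4.653 -0.397]
```

View pics/w17.png

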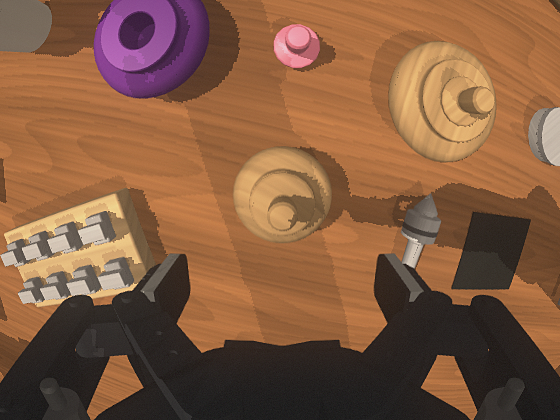

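The medium lid is seated on pot C at (281,195). Next is pot A, the largest pot wearing the small lid. I'll park the small lid on the mat first.

```bash
python3 -m creep '[[[-0.2,0.3,-0.15],0,0],[[-0.2,0.6,-0.3],0,0],[[-0.2,0.8,-0.4],0,0],[[-0.2,0.8,-0.4],0,0]]';python3 -m creep '[[[0,0.4,-0.2],0,0],[[0,0.8,-0.4],0,0],[[0,0.8,-0.4],0,0],[[0,0.8,-0.4],0,0],[[0,0.8,-0.4],0,0],[[0,0.8,-0.4],0,0]]'; python3 -c "
from h import *
sh([598.5,166.5,130]);im=cams.get_image('wrist');cv2.imwrite('pics/w18.png',im);print(proj('wrist',np.array([598.5,166.5,100])))
cv2.imwrite('pics/w18c.png',cv2.resize(im[120:240,210:350],None,fx=5,fy=5,interpolation=cv2.INTER_CUBIC))"
```

```text
clock: 31.3
eef_pos: [533.4, 224.2, 192.8]
tool_rot: [1.028, 1.567, -1.876]
force: [-0.2, -0.7, -0.3]
width: 85.1
clock: 31.9
eef_pos: [588.4, 162.8, 194.1]
tool_rot: [-0.792, 1.569, 2.597]
force: [0.3, -0.9, -0.0]
width: 85.4
t31.9 [588.4 162.8 194.1] F [ 0.3 -0.9 -0. ] w85.4 SHIFT [ 0.641 -0.011 -0.107]
(np.float64(279.3868967272982), np.float64(195.31851475772464))
```

View pics/w18.png

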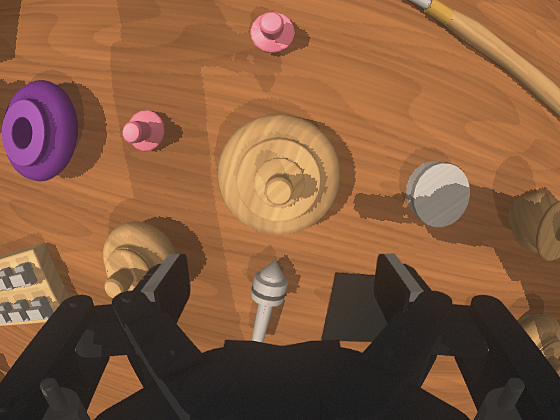

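View pics/w18c.png

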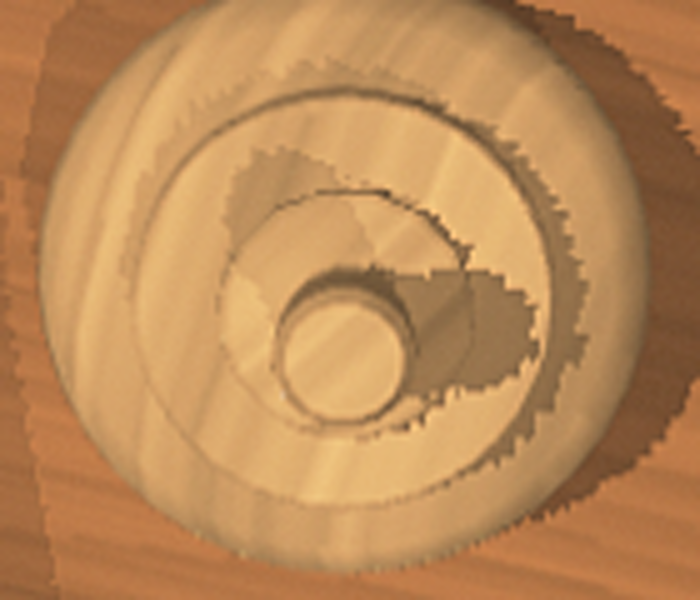

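Crop: the knob is at (278.7,192). The collar is centred at (278.7,180), about 83 px across. The disc is about 48 px, so roughly 44 mm: the small lid.

```bash
python3 -c "
from h import *
K=onz('wrist',278.7,192.1,100);print(K,onz('wrist',278.7,179.9,60),onz('wrist',278.7,182.5,68));K[2]=130;sh(K)"
```

```text
[600.76848913 167.60198355 100.        ] [602.32303752 168.41464623  60.        ] [601.64854774 168.16018963  68.        ]
t31.9 [588.7 162.5 194.2] F [ 0.  -0.9 -0.4] w85.1 SHIFT [ 0.642 -0.019 -0.13 ]
```

```bash
python3 -m creep '[[[0.3,-0.015,-0.13],0,0],[[0.62,-0.015,-0.13],0,0],[[0.62,-0.015,-0.13],0,0],[[0.62,-0.015,-0.13],0,0],[[0.62,-0.015,-0.13],0,0],[[0.62,-0.015,-0.13],0,0],[[0.62,-0.015,-0.13],0,0]]'; python3 -c "
from h import *
sh([600.6,167.5,75]);im=cams.get_image('wrist');print(proj('wrist',np.array([600.6,167.5,100])))
cv2.imwrite('pics/w19.png',cv2.resize(im[150:280,210:350],None,fx=4,fy=4))"
```

```text
clock: 32.65
eef_pos: [602.7, 165.6, 133.7]
tool_rot: [3.139, 1.569, 0.242]
force: [-0.2, 0.2, 0.0]
width: 85.1
t32.6 [602.7 165.6 133.7] F [-0.2  0.2  0. ] w85.1 SHIFT [ 0.587 -0.023  0.017]
(np.float64(276.90999219526634), np.float64(239.78561428216528))
```

View pics/w19.png

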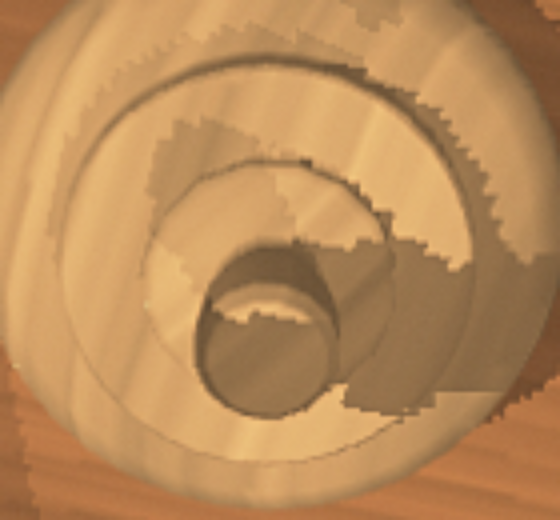

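```bash
python3 -m creep '[[[0.3,-0.022,0.008],0,0],[[0.5,-0.022,0.008],0,0],[[0.58,-0.022,0.008],0,0],[[0.58,-0.022,0.008],0,0],[[0.58,-0.022,0.008],0,0],[[0.58,-0.022,0.008],0,0.3],[[0.58,-0.022,0.008],0,0.5],[[0.58,-0.022,0.008],0,0.6],[[0.58,-0.022,0.008],0,0.7],[[0.58,-0.022,0.008],0,0.8],[[0.58,-0.022,0.008],0,0.9],[[0.58,-0.022,0.008],0,1],[[0.58,-0.022,0.008],0,1],[[0.58,-0.022,0.008],0,1],[[0.58,-0.022,0.008],0,1]]'
python3 -m creep '[[[-0.05,0,0],0,1],[[-0.1,0,0],0,1],[[-0.2,0,0],0,1],[[-0.5,0,0],0,1],[[-0.9,0,0],0,1],[[-1,0,0],0,1],[[-1,0,0],0,1]]';python3 -m creep '[[[-0.2,0,0],0,1],[[-0.2,0,0],0,1],[[-0.2,0,0],0,1]]'; python3 -c "
from h import *
sh([458,21,180]);im=cams.get_image('wrist');cv2.imwrite('pics/w20.png',im)"
```

```text
clock: 34.2
eef_pos: [600.9, 167.4, 74.8]
tool_rot: [2.961, 1.57, 0.064]
force: [-1.3, -0.7, 5.1]
width: 19.8
clock: 34.9
eef_pos: [602.0, 167.9, 176.9]
tool_rot: [-3.093, 1.566, 0.293]
force: [0.4, 0.2, -0.7]
width: 19.3
clock: 35.2
eef_pos: [600.2, 167.0, 193.2]
tool_rot: [0.168, 1.57, -2.729]
force: [-0.9, -0.1, -0.4]
width: 19.5
t35.2 [600.2 167.  193.2] F [-0.9 -0.1 -0.4] w19.5 SHIFT [0.134 1.072 1.734]
```

View pics/w20.png

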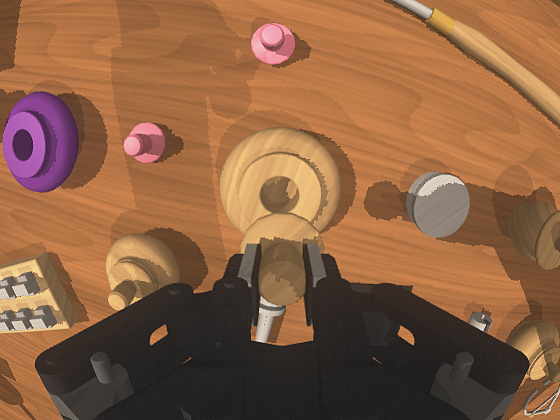

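```bash
python3 -m creep '[[[0,0.18,0.29],0,1],[[0,0.4,0.64],0,1],[[0,0.54,0.87],0,1],[[0,0.54,0.87],0,1]]';python3 -m creep '[[[0,0.27,0.43],0,1],[[0,0.54,0.87],0,1],[[0.3,0.54,0.87],0,1],[[0.7,0.54,0.87],0,1],[[1,0.54,0.87],0,1],[[1,0.54,0.87],0,1],[[1,0.54,0.87],0,1],[[1,0.54,0.87],0,1]]';python3 -c "
from h import *
sh([458,21,25.8]);im=cams.get_image('wrist');cv2.imwrite('pics/w21.png',im[120:320,180:380])"
```

```text
clock: 35.65
eef_pos: [525.7, 89.7, 192.7]
tool_rot: [0.368, 1.564, -2.532]
force: [0.6, -0.4, 1.0]
width: 19.8
clock: 36.45
eef_pos: [459.2, 21.0, 95.3]
tool_rot: [-3.115, 1.569, 0.272]
force: [0.7, -0.6, -0.4]
width: 19.6
t36.5 [459.2  21.   95.3] F [ 0.7 -0.6 -0.4] w19.6 SHIFT [ 0.695 -0.003  0.013]
```

View pics/w21.png

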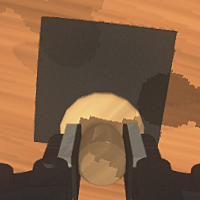

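```bash
python3 -m creep '[[[0.3,0,0.01],0,1],[[0.5,0,0.01],0,1],[[0.6,0,0.01],0,1],[[0.64,0,0.01],0,1],[[0.66,0,0.01],0,1],[[0.67,0,0.01],0,1],[[0.68,0,0.01],0,1],[[0.68,0,0.01],0,1],[[0.68,0,0.01],0,1]]';python3 -m creep '[[[0.01,0,0],0,1],[[0.01,0,0],0,1],[[0.01,0,0],0,1]]'
```

```text
clock: 37.4
eef_pos: [457.3, 20.1, 26.6]
tool_rot: [2.975, 1.57, 0.078]
force: [0.3, 0.3, -0.4]
width: 19.6
clock: 37.7
eef_pos: [457.3, 20.1, 25.8]
tool_rot: [2.684, 1.57, -0.213]
force: [-0.4, -0.7, 5.1]
width: 19.7
```

```bash
python3 -m creep '[[[0,0,0],0,1],[[0,0,0],0,0.75],[[0,0,0],0,0.65],[[0,0,0],0,0.5],[[0,0,0],0,0.3],[[0,0,0],0,0],[[0,0,0],0,0],[[0,0,0],0,0],[[-0.1,0,0],0,0],[[-0.3,0,0],0,0],[[-0.6,0,0],0,0],[[-1,0,0],0,0],[[-1,0,0],0,0]]'; python3 -m creep '[[[-0.4,0,0],0,0],[[-0.8,0,0],0,0],[[-0.8,0,0],0,0],[[-0.8,0,0],0,0]]';python3 -c "
from h import *
sh([622,-150,206]);cv2.imwrite('pics/w22.png',cams.get_image('wrist')[100:300,180:380])"
```

```text
clock: 39.0
eef_pos: [459.8, 20.6, 129.8]
tool_rot: [2.992, 1.563, 0.095]
force: [0.7, 0.4, 0.2]
width: 85.4
clock: 39.4
eef_pos: [457.2, 19.8, 206.1]
tool_rot: [2.564, 1.569, -0.333]
force: [-1.2, 0.0, -0.8]
width: 85.4
t39.4 [457.2  19.8 206.1] F [-1.2  0.  -0.8] w85.4 SHIFT [ 0.005  2.046 -1.189]
```

View pics/w22.png

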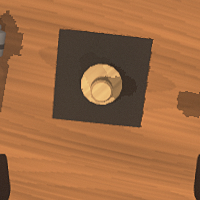

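The small lid is standing on the mat. Next is pot B, the small pot wearing the largest lid.

```bash
python3 -m creep '[[[0,0.3,-0.17],0,0],[[0,0.6,-0.35],0,0],[[0,0.68,-0.4],0,0],[[0,0.68,-0.4],0,0]]';python3 -m creep '[[[0,0.34,-0.2],0,0],[[0,0.68,-0.4],0,0],[[0,0.68,-0.4],0,0]]';python3 -m creep '[[[0,0.34,-0.2],0,0],[[0,0.68,-0.4],0,0],[[0,0.68,-0.4],0,0],[[0,0.68,-0.4],0,0],[[0,0.68,-0.4],0,0],[[0,0.68,-0.4],0,0],[[0,0.68,-0.4],0,0]]'; python3 -c "
from h import *
sh([632,-152,150]);im=cams.get_image('wrist');cv2.imwrite('pics/w23.png',im);print(proj('wrist',np.array([632,-152,112])))
cv2.imwrite('pics/w23c.png',cv2.resize(im[120:240,210:350],None,fx=5,fy=5,interpolation=cv2.INTER_CUBIC))"
```

```text
clock: 39.85
eef_pos: [512.0, -37.2, 203.7]
tool_rot: [-0.339, 1.568, 3.045]
force: [-0.3, 0.6, -0.7]
width: 85.4
clock: 40.15
eef_pos: [569.3, -95.8, 204.1]
tool_rot: [1.625, 1.569, -1.276]
force: [-0.3, -0.5, -0.3]
width: 85.3
clock: 40.85
eef_pos: [622.4, -147.5, 205.6]
tool_rot: [-0.743, 1.57, 2.645]
force: [0.3, -0.0, 0.6]
width: 85.7
t40.9 [ 622.4 -147.5  205.6] F [ 0.3 -0.   0.6] w85.7 SHIFT [ 0.556  0.067 -0.082]
(np.float64(289.7213723111014), np.float64(198.69415533924018))
```

View pics/w23.png

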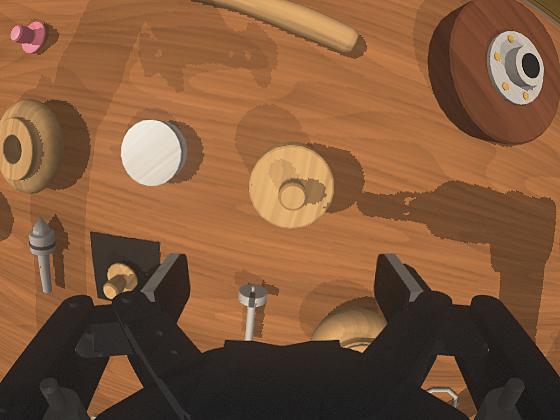

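View pics/w23c.png

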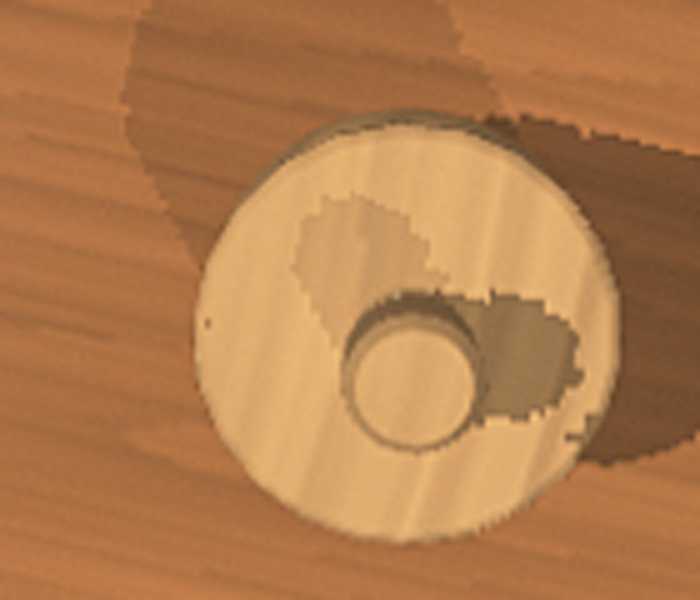

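```bash
python3 -c "
from h import *
K=onz('wrist',292.5,196.3,112);print(K,onz('wrist',291.4,186.3,80));K[2]=145;sh(K)"
```

```text
[ 634.29422426 -153.55005466  112.        ] [ 635.22955214 -153.39825625   80.        ]
t40.9 [ 622.6 -147.8  205.6] F [-0.4  0.6  0.3] w85.5 SHIFT [ 0.606  0.084 -0.099]
```

```bash
python3 -m creep '[[[0.3,0.083,-0.1],0,0],[[0.6,0.083,-0.1],0,0],[[0.6,0.083,-0.1],0,0],[[0.6,0.083,-0.1],0,0],[[0.6,0.083,-0.1],0,0],[[0.6,0.083,-0.1],0,0],[[0.6,0.083,-0.1],0,0]]'; python3 -c "
from h import *
sh([634,-153.5,87]);im=cams.get_image('wrist');print(proj('wrist',np.array([634,-153.5,112])))
cv2.imwrite('pics/w24.png',cv2.resize(im[150:280,210:350],None,fx=4,fy=4))"
```

```text
clock: 41.6
eef_pos: [635.3, -154.4, 146.7]
tool_rot: [2.663, 1.569, -0.234]
force: [-1.0, 0.1, -0.1]
width: 85.5
t41.6 [ 635.3 -154.4  146.7] F [-1.   0.1 -0.1] w85.5 SHIFT [ 0.597 -0.012  0.012]
(np.float64(279.04157402643125), np.float64(238.38442645547855))
```

View pics/w24.png

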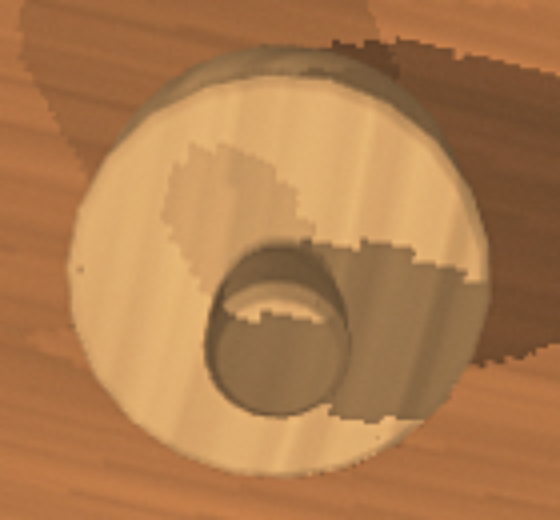

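```bash
python3 -m creep '[[[0.3,-0.008,0.008],0,0],[[0.5,-0.008,0.008],0,0],[[0.59,-0.008,0.008],0,0],[[0.59,-0.008,0.008],0,0],[[0.59,-0.008,0.008],0,0],[[0.59,-0.008,0.008],0,0.3],[[0.59,-0.008,0.008],0,0.5],[[0.59,-0.008,0.008],0,0.6],[[0.59,-0.008,0.008],0,0.7],[[0.59,-0.008,0.008],0,0.8],[[0.59,-0.008,0.008],0,0.9],[[0.59,-0.008,0.008],0,1],[[0.59,-0.008,0.008],0,1],[[0.59,-0.008,0.008],0,1],[[0.59,-0.008,0.008],0,1]]'
python3 -m creep '[[[-0.05,0,0],0,1],[[-0.1,0,0],0,1],[[-0.2,0,0],0,1],[[-0.5,0,0],0,1],[[-0.9,0,0],0,1],[[-1,0,0],0,1],[[-1,0,0],0,1]]';python3 -m creep '[[[-0.2,0,0],0,1],[[-0.2,0,0],0,1],[[-0.2,0,0],0,1]]'; python3 -c "
from h import *
sh([588,161,205]);im=cams.get_image('wrist');cv2.imwrite('pics/w25.png',im)"
```

```text
clock: 43.15
eef_pos: [634.0, -153.6, 86.7]
tool_rot: [2.921, 1.57, 0.024]
force: [-0.2, 0.7, 5.3]
width: 19.6
clock: 43.85
eef_pos: [635.0, -153.9, 188.9]
tool_rot: [2.675, 1.566, -0.222]
force: [0.5, 0.4, -0.1]
width: 19.6
clock: 44.15
eef_pos: [633.1, -153.8, 205.1]
tool_rot: [-0.327, 1.569, 3.059]
force: [-0.8, -1.2, -1.0]
width: 19.7
t44.1 [ 633.1 -153.8  205.1] F [-0.8 -1.2 -1. ] w19.7 SHIFT [ 2.000e-03 -3.163e+00 -3.250e-01]
```

View pics/w25.png

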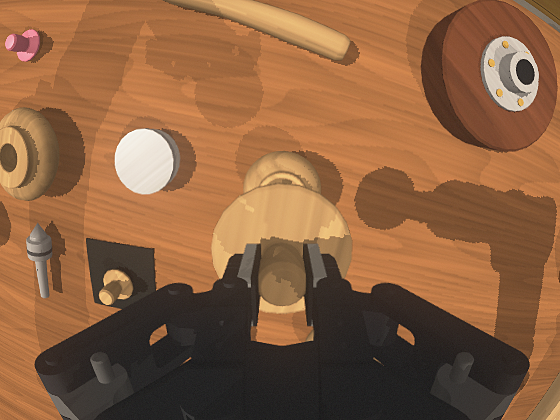

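```bash
python3 -m creep '[[[0,-0.3,-0.02],0,1],[[0,-0.7,-0.04],0,1],[[0,-0.8,-0.05],0,1],[[0,-0.8,-0.05],0,1]]';python3 -m creep '[[[0,-0.4,-0.03],0,1],[[0,-0.8,-0.05],0,1],[[0,-0.8,-0.05],0,1]]';python3 -m creep '[[[0,-0.4,-0.03],0,1],[[0,-0.8,-0.05],0,1],[[0,-0.8,-0.05],0,1]]';python3 -m creep '[[[0,-0.4,-0.03],0,1],[[0,-0.7,-0.04],0,1],[[0,-0.8,-0.05],0,1],[[0,-0.8,-0.05],0,1],[[0,-0.8,-0.05],0,1],[[0,-0.8,-0.05],0,1],[[0,-0.8,-0.05],0,1]]';python3 -c "
from h import *
sh([602,168,205]);im=cams.get_image('wrist');print(proj('wrist',np.array([602,168,60])))
cv2.imwrite('pics/w26.png',im)
cv2.imwrite('pics/w26c.png',cv2.resize(im[100:220,210:350],None,fx=5,fy=5,interpolation=cv2.INTER_CUBIC))
s=readout.read_state();R=toolR(s);X=s['eef_pos']-R[:,2]*37-[0,0,6.7];print('edge',proj('wrist',X))"
```

```text
clock: 44.6
eef_pos: [618.4, -72.0, 205.4]
tool_rot: [-0.894, 1.569, 2.497]
force: [-0.0, 0.2, -0.9]
width: 19.4
clock: 44.9
eef_pos: [603.6, 9.9, 206.1]
tool_rot: [-1.589, 1.567, 1.804]
force: [0.4, 0.8, -0.3]
width: 19.8
clock: 45.2
eef_pos: [589.0, 88.7, 206.2]
tool_rot: [-1.691, 1.566, 1.703]
force: [0.0, 0.7, -1.2]
width: 20.2
clock: 45.9
eef_pos: [576.1, 159.5, 206.1]
tool_rot: [1.29, 1.57, -1.609]
force: [-0.1, 0.0, -0.6]
width: 19.7
t45.9 [576.1 159.5 206.1] F [-0.1  0.  -0.6] w19.7 SHIFT [ 0.011 -0.02  -0.272]
(np.float64(279.55131305555227), np.float64(163.73601118617344))
edge (np.float64(280.9270150256718), np.float64(183.6387010072619))
```

View pics/w26c.png

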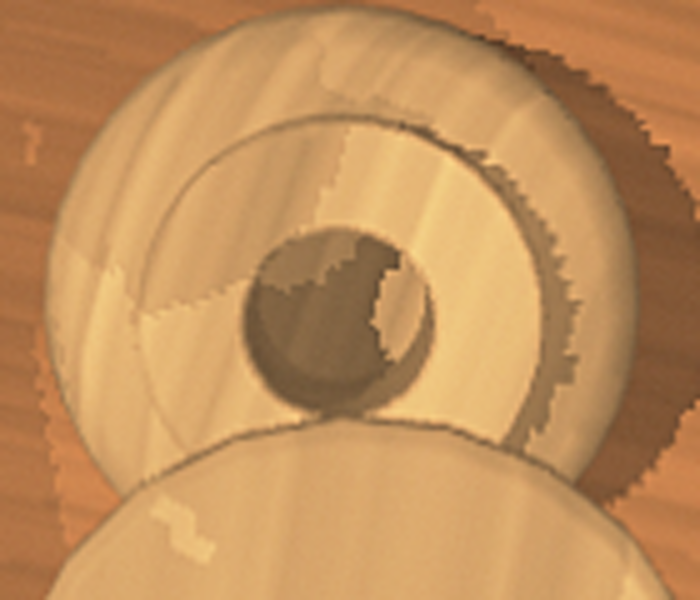

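```bash
python3 -c "
from h import *
K=onz('wrist',277.7,164.1,60);print(K);K[2]=120;sh(K)"
```

```text
[601.28156981 169.52666784  60.        ]
t46.0 [576.  160.  206.2] F [-0.3  0.1 -0.4] w19.6 SHIFT [ 0.862 -0.032 -0.269]
```

```bash
python3 -m creep '[[[0.1,-0.03,-0.27],0,1],[[0.4,-0.03,-0.27],0,1],[[0.7,-0.03,-0.27],0,1],[[0.86,-0.03,-0.27],0,1],[[0.86,-0.03,-0.27],0,1],[[0.86,-0.03,-0.27],0,1],[[0.86,-0.03,-0.27],0,1],[[0.86,-0.03,-0.27],0,1]]'; python3 -c "
from h import *
sh([601.4,169.0,74.7])"
```

```text
clock: 46.75
eef_pos: [601.9, 171.3, 121.7]
tool_rot: [-3.086, 1.568, 0.3]
force: [0.4, -0.1, -0.3]
width: 19.7
t46.8 [601.9 171.3 121.7] F [ 0.4 -0.1 -0.3] w19.7 SHIFT [0.47  0.021 0.011]
```

```bash
python3 -m creep '[[[0.1,0.02,0.007],0,1],[[0.2,0.02,0.007],0,1],[[0.3,0.02,0.007],0,1],[[0.34,0.02,0.007],0,1],[[0.38,0.02,0.007],0,1],[[0.41,0.02,0.007],0,1],[[0.43,0.02,0.007],0,1],[[0.44,0.02,0.007],0,1],[[0.45,0.02,0.007],0,1],[[0.45,0.02,0.007],0,1]]'; python3 -m creep '[[[0.005,0,0],0,1],[[0.01,0,0],0,1],[[0.01,0,0],0,1]]'
```

```text
clock: 47.75
eef_pos: [600.9, 168.9, 75.4]
tool_rot: [3.035, 1.571, 0.138]
force: [0.0, 0.4, 0.3]
width: 19.6
clock: 48.05
eef_pos: [601.0, 169.0, 74.8]
tool_rot: [3.027, 1.57, 0.13]
force: [-0.8, 0.6, 3.0]
width: 19.8
```

```bash
python3 -m creep '[[[0.008,0,0],0,1],[[0.008,0,0],0,1],[[0.008,0,0],0,1]]'; python3 -m creep '[[[-0.008,0,0],0,1],[[-0.008,0,0],0,0.75],[[-0.008,0,0],0,0.65],[[-0.008,0,0],0,0.5],[[-0.008,0,0],0,0.3],[[-0.008,0,0],0,0],[[-0.008,0,0],0,0],[[-0.008,0,0],0,0],[[-0.1,0,0],0,0],[[-0.3,0,0],0,0],[[-0.6,0,0],0,0],[[-1,0,0],0,0],[[-1,0,0],0,0],[[-1,0,0],0,0]]'; python3 -c "
from h import *
sh([457.5,20.3,175]);im=cams.get_image('wrist');cv2.imwrite('pics/w27.png',im)"
```

```text
clock: 48.35
eef_pos: [601.0, 169.1, 74.7]
tool_rot: [2.763, 1.57, -0.134]
force: [-2.9, -0.6, 7.7]
width: 20.0
clock: 49.75
eef_pos: [601.5, 169.1, 175.2]
tool_rot: [3.107, 1.568, 0.21]
force: [0.2, -0.2, -0.3]
width: 85.2
t49.8 [601.5 169.1 175.2] F [ 0.2 -0.2 -0.3] w85.2 SHIFT [-0.003  1.095  1.758]
```

View pics/w27.png

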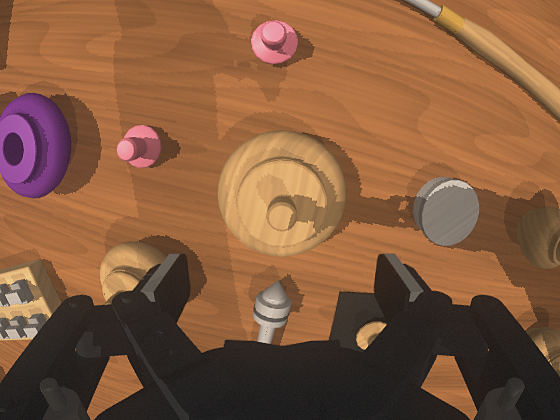

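The largest lid is seated on pot A, with its knob at (281,212). The last move is the small lid from the mat to pot B.

```bash
python3 -m creep '[[[0,0.2,0.3],0,0],[[0,0.4,0.64],0,0],[[0,0.55,0.88],0,0],[[0,0.55,0.88],0,0]]';python3 -m creep '[[[0,0.27,0.43],0,0],[[0,0.55,0.88],0,0],[[0,0.55,0.88],0,0],[[0.3,0.55,0.88],0,0],[[0.7,0.55,0.88],0,0],[[0.9,0.55,0.88],0,0],[[0.9,0.55,0.88],0,0],[[0.9,0.55,0.88],0,0],[[0.9,0.55,0.88],0,0],[[0.9,0.55,0.88],0,0]]';python3 -c "
from h import *
sh([457.3,20.2,26]);im=cams.get_image('wrist');cv2.imwrite('pics/w28.png',cv2.resize(im[150:310,180:380],None,fx=3,fy=3));print(proj('wrist',np.array([457.3,20.2,51])))"
```

```text
clock: 50.2
eef_pos: [524.7, 89.7, 172.0]
tool_rot: [0.364, 1.563, -2.536]
force: [0.1, 0.9, -0.1]
width: 85.3
clock: 51.2
eef_pos: [457.7, 19.8, 84.5]
tool_rot: [3.032, 1.568, 0.136]
force: [0.9, -0.6, -0.3]
width: 85.1
t51.2 [457.7  19.8  84.5] F [ 0.9 -0.6 -0.3] w85.1 SHIFT [ 0.585 -0.005  0.004]
(np.float64(279.94748908132345), np.float64(237.74384535783915))
```

View pics/w28.png

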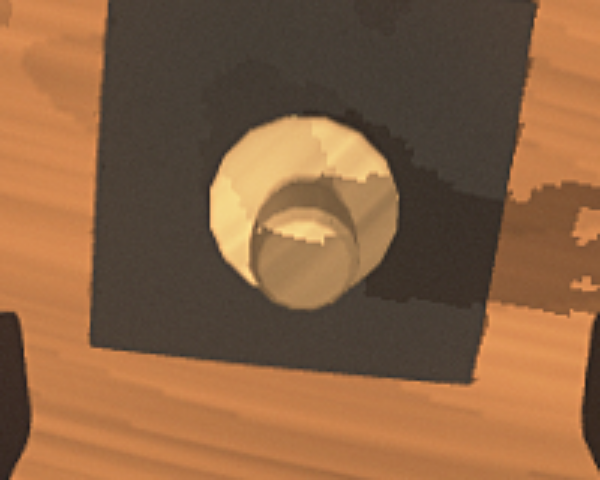

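```bash
python3 -m creep '[[[0.3,0,0],0,0],[[0.5,0,0],0,0],[[0.58,0,0],0,0],[[0.58,0,0],0,0],[[0.58,0,0],0,0],[[0.58,0,0],0,0.3],[[0.58,0,0],0,0.5],[[0.58,0,0],0,0.6],[[0.58,0,0],0,0.7],[[0.58,0,0],0,0.8],[[0.58,0,0],0,0.9],[[0.58,0,0],0,1],[[0.58,0,0],0,1],[[0.58,0,0],0,1],[[0.58,0,0],0,1]]'
python3 -m creep '[[[-0.05,0,0],0,1],[[-0.1,0,0],0,1],[[-0.3,0,0],0,1],[[-0.7,0,0],0,1],[[-1,0,0],0,1]]';python3 -m creep '[[[-0.4,0,0],0,1],[[-0.8,0,0],0,1],[[-0.8,0,0],0,1],[[-0.8,0,0],0,1]]'; python3 -c "
from h import *
sh([618,-149,205])"
```

```text
clock: 52.75
eef_pos: [456.9, 19.6, 25.9]
tool_rot: [2.788, 1.57, -0.109]
force: [-0.5, 0.1, 5.6]
width: 19.7
clock: 53.25
eef_pos: [456.5, 19.7, 127.2]
tool_rot: [-1.57, 1.571, 1.817]
force: [-0.6, -0.7, -0.3]
width: 19.5
clock: 53.65
eef_pos: [456.9, 19.2, 206.4]
tool_rot: [2.652, 1.569, -0.246]
force: [-0.5, -0.4, -1.0]
width: 19.9
t53.6 [456.9  19.2 206.4] F [-0.5 -0.4 -1. ] w19.9 SHIFT [ 0.018  2.021 -1.157]
```

Offset is 22.9. Seated on pot B, the TCP should be at z ≈ 86.9.

```bash
python3 -m creep '[[[0,0.3,-0.17],0,1],[[0,0.6,-0.34],0,1],[[0,0.67,-0.385],0,1],[[0,0.67,-0.385],0,1]]';python3 -m creep '[[[0,0.34,-0.19],0,1],[[0,0.67,-0.385],0,1],[[0,0.67,-0.385],0,1]]';python3 -m creep '[[[0,0.34,-0.19],0,1],[[0,0.6,-0.34],0,1],[[0,0.67,-0.385],0,1],[[0,0.67,-0.385],0,1],[[0,0.67,-0.385],0,1],[[0,0.67,-0.385],0,1],[[0,0.67,-0.385],0,1]]'; python3 -c "
from h import *
sh([634,-153.5,205]);im=cams.get_image('wrist');print(proj('wrist',np.array([634,-153.5,72])))
cv2.imwrite('pics/w29.png',im)
cv2.imwrite('pics/w29c.png',cv2.resize(im[110:230,210:350],None,fx=5,fy=5,interpolation=cv2.INTER_CUBIC))
s=readout.read_state();R=toolR(s);X=s['eef_pos']-R[:,2]*22-[0,0,6.9];print('edge',proj('wrist',X))"
```

```text
clock: 54.05
eef_pos: [509.8, -37.2, 203.9]
tool_rot: [-0.362, 1.568, 3.022]
force: [-0.8, 0.3, -0.2]
width: 19.5
clock: 54.35
eef_pos: [565.5, -95.1, 204.3]
tool_rot: [1.625, 1.569, -1.277]
force: [-0.5, -0.4, -0.0]
width: 19.6
clock: 55.05
eef_pos: [616.9, -146.1, 205.8]
tool_rot: [-0.893, 1.57, 2.495]
force: [-0.8, 0.1, -0.5]
width: 19.6
t55.0 [ 616.9 -146.1  205.8] F [-0.8  0.1 -0.5] w19.6 SHIFT [ 0.007  0.113 -0.148]
(np.float64(294.00413761053613), np.float64(180.01189882718518))
edge (np.float64(280.9877008650612), np.float64(214.2379176672615))
```

View pics/w29c.png

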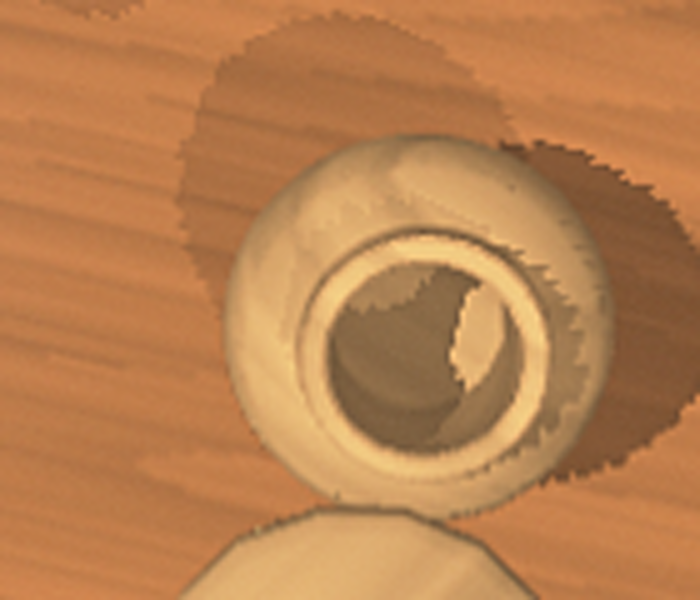

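```bash
python3 -c "
from h import *
K=onz('wrist',295.1,181.3,72);print(K);K[2]=125;K+=toolR()[:,2]*1.2;sh(K)"
```

```text
[ 633.13684947 -154.70630878   72.        ]
t55.1 [ 617.1 -146.5  205.8] F [-0.9  0.2 -0.4] w19.6 SHIFT [ 0.808  0.119 -0.124]
```

```bash
python3 -m creep '[[[0.1,0.12,-0.124],0,1],[[0.4,0.12,-0.124],0,1],[[0.7,0.12,-0.124],0,1],[[0.8,0.12,-0.124],0,1],[[0.8,0.12,-0.124],0,1],[[0.8,0.12,-0.124],0,1],[[0.8,0.12,-0.124],0,1],[[0.8,0.12,-0.124],0,1]]'; python3 -c "
from h import *
sh([632.3,-154.5,86.9])"
```

```text
clock: 55.9
eef_pos: [633.3, -156.2, 127.0]
tool_rot: [2.692, 1.568, -0.204]
force: [-0.8, 0.4, 0.7]
width: 19.4
t55.9 [ 633.3 -156.2  127. ] F [-0.8  0.4  0.7] w19.4 SHIFT [ 0.401 -0.019  0.007]
```

```bash
python3 -m creep '[[[0.1,-0.019,0.005],0,1],[[0.2,-0.019,0.005],0,1],[[0.25,-0.019,0.005],0,1],[[0.29,-0.019,0.005],0,1],[[0.32,-0.019,0.005],0,1],[[0.35,-0.019,0.005],0,1],[[0.37,-0.019,0.005],0,1],[[0.38,-0.019,0.005],0,1],[[0.38,-0.019,0.005],0,1]]'; python3 -m creep '[[[0.005,0,0],0,1],[[0.01,0,0],0,1],[[0.01,0,0],0,1]]'
```

```text
clock: 56.8
eef_pos: [631.5, -154.4, 87.5]
tool_rot: [0.948, 1.571, -1.949]
force: [0.4, -0.5, 0.1]
width: 19.8
clock: 57.1
eef_pos: [631.8, -154.4, 87.1]
tool_rot: [2.614, 1.57, -0.283]
force: [-0.1, -0.5, 2.9]
width: 19.8
```

```bash
python3 -m creep '[[[0.008,0,0],0,1],[[0.008,0,0],0,1],[[0.008,0,0],0,1]]'; python3 -m creep '[[[-0.008,0,0],0,1],[[-0.008,0,0],0,0.75],[[-0.008,0,0],0,0.65],[[-0.008,0,0],0,0.5],[[-0.008,0,0],0,0.3],[[-0.008,0,0],0,0],[[-0.008,0,0],0,0],[[-0.008,0,0],0,0],[[-0.1,0,0],0,0],[[-0.3,0,0],0,0],[[-0.6,0,0],0,0],[[-1,0,0],0,0],[[-1,0,0],0,0],[[-1,0,0],0,0]]'; python3 -m creep '[[[-0.3,0,0.4],0,0],[[-0.3,0,0.8],0,0],[[-0.3,0,1],0,0],[[-0.3,0,1],0,0],[[-0.3,0,1],0,0]]'; python3 -c "
from h import *
im=cams.get_image('wrist');cv2.imwrite('pics/w30.png',im)
t=cams.get_image('top');s=cams.get_image('side');
cv2.imwrite('pics/t30.png',cv2.resize(t[150:290,150:430],None,fx=2.8,fy=2.8,interpolation=cv2.INTER_CUBIC))
cv2.imwrite('pics/s30.png',cv2.resize(s[120:340,200:400],None,fx=2.7,fy=2.7,interpolation=cv2.INTER_CUBIC));print(readout.read_state()['eef_pos'])"
```

```text
clock: 57.4
eef_pos: [632.1, -154.5, 87.0]
tool_rot: [2.453, 1.569, -0.444]
force: [-0.9, -0.4, 7.7]
width: 19.7
clock: 58.8
eef_pos: [632.2, -154.5, 187.5]
tool_rot: [2.619, 1.568, -0.278]
force: [-0.7, 0.3, -0.6]
width: 85.5
clock: 59.3
eef_pos: [534.4, -178.7, 215.3]
tool_rot: [-1.295, 1.57, 2.091]
force: [-0.2, -0.1, 0.1]
width: 85.2
[ 535.55926514 -177.86530664  215.37966801]
```

View pics/w30.png

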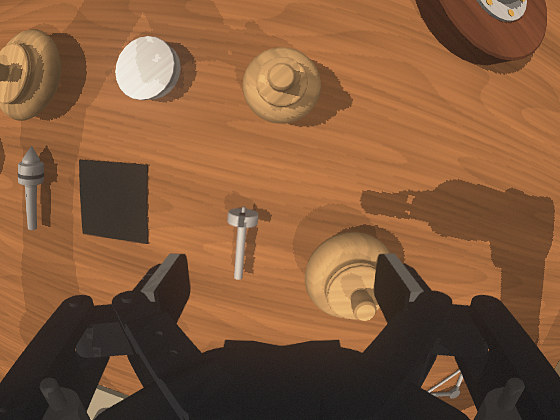

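View pics/t30.png

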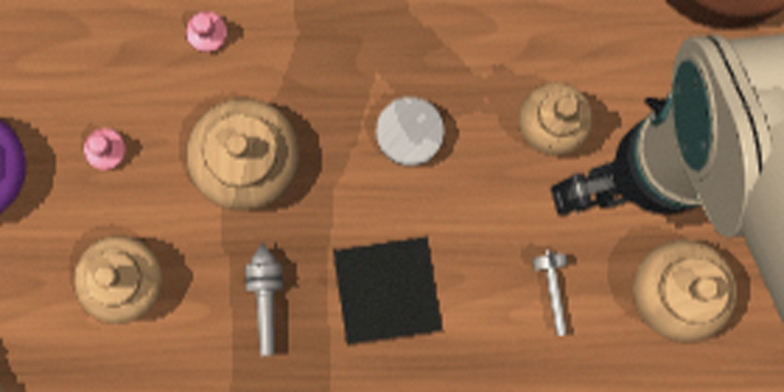

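View pics/s30.png

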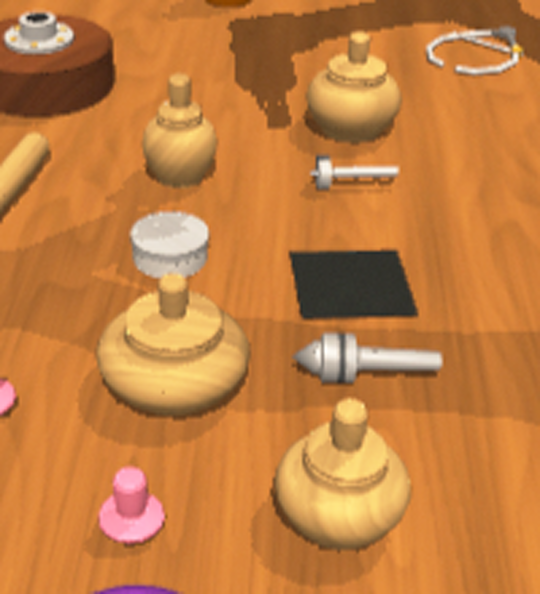

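The side and top views show all four lids lying flat, each matching its own collar. The mat is empty and the gripper is clear, so I'm handing in.

```bash
python3 -c "
from cell import order
print(order.finish_job())"
```

```text
the job is handed in; nothing more can be done
None
```

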